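# Lock the casting flask's cover with its quarter-turn stud

### The job

The blue cover of the casting flask stands up on its rubber seal. Take the quarter-turn stud by its red wing from the wooden block, put it through the slot in the middle of the cover with its wing along the white marks, press it in gently just until you feel it bottom, and turn it a quarter turn clockwise (seen from above) until its wing points at the red marks; let it rise into its notch and let go, so that it holds the cover down. Never press the stud hard against the flask, and leave the other things on the bench where they are.

Things in the scene. Friction and masses are not known exactly. Their poses are not given: they have to be found in the camera images.
- stud: Loose quarter-turn stud, upright, about 0.12 kg. Origin: centre of the underside of its round steel flange (56 mm diameter, 4 mm thick); z up along the stud. On the flange stands a red wing: a bar 44 mm long (along x), 12 mm wide (along y), from 4 to 30 mm above the origin. It looks the same turned half round.
- stud_wing (a point): Centre of the stud's red wing, 17 mm above the stud's origin: the place to grasp, fingers closing along the stud's y. Axes as the stud's.
- stud_pin (a point): Middle of the stud's cross pin, 31 mm below the stud's origin: a round pin of 8 mm diameter and 34 mm length along the stud's x (parallel to the wing), through a round shank of 10 mm diameter that reaches 39 mm below the origin (round end). Axes as the stud's.
- block: Fixed wooden parking block 84 x 84 x 45 mm with an upright 42 mm round hole in its middle, in which the stud hangs by its flange. Origin: centre of its underside on the bench; z up.
- flask: Fixed grey metal casting flask, 170 x 170 x 60 mm (its rim is 60 mm above the bench). Origin: centre of its underside; x towards the white marks (along the slot), y towards the red marks, z up. A contact force of more than 30 N between the stud and the flask (cover and inner parts included) is too much.
- slot (a point): Middle of the slot, at the height of the rim; axes as the flask's. In the cover's opening one sees the brass keeper, a 6 mm plate with a slot 38 mm long (x) and 13 mm wide (y). Its height differs from flask to flask and is not measured: its top is 1.5 to 11.5 mm below the rim. The cross pin goes down through it with the stud's x along the slot's x, either way round.
- pad (a point): Usual height of the rigid bottom pad, 28.5 mm under the rim; really 22 mm under the keeper's top, so up to 5 mm off. When the shank meets it the flange's underside is 5.5 to 15.5 mm above the rim. Only in the last 1.5 mm before this can the pin pass under the ridges of the notch; turned higher up it jams there.
- notch (a point): Usual height of the keeper's underside, 12.5 mm under the rim (up to 5 mm off). Under it the stud turns only clockwise seen from above, 90 degrees to an end stop (stud's x along flask's y). Shortly before it each pin end must pass under a 2.5 mm high ridge; then it rises into the notch, with the flange's underside 9.5 to 19.5 mm above the rim.
- cover_top (a point): Top of the blue cover (170 x 170 mm, 5 mm thick), at the centre of its 40 mm square opening; axes as the slot's. Standing free it is 22 mm above the rim.
- cover (a joint): Height of the cover on its rubber seal: 0 standing free, negative as it is pressed down, -0.017 m when it meets the rim. It slides straight down on four corner pins, that end 4 mm above the free cover. The stud's flange presses the cover; the seal pushes back with about 3 N at first and 0.4 N more per mm, and 2.5 N more when pressed at 10 mm/s.
- jar: Bystander: loose white jar with a grey lid, 50 mm diameter, 72 mm high; origin at the centre of its underside.
- jar_b: Bystander: loose white jar with a blue lid, 50 mm diameter, 62 mm high; origin at the centre of its underside.
There are look-alikes about, which are no part of the job. Leave any orange or pink look-alike of the stud alone.

How it is judged (in metres and radians):
On the way, in this order (a step that is already met when the one before it is completed fails the run):
1. the stud is lifted clear of the block (z of stud in the frame of block above 0.085 m), for 0.1 s.
2. the stud is through the slot, wing along the slot, and presses the cover down by at least 1.5 mm (horizontal distance between stud and slot below 0.004 m and angle between the x axis of stud and the x axis of slot, either way round below 0.3 rad and z of stud in the frame of slot below 0.0205 m and value of joint cover below -0.0015 m), for 0.1 s.
3. the stud has been turned to the locked direction (horizontal distance between stud and slot below 0.004 m and angle between the x axis of stud and the y axis of slot, either way round below 0.25 rad and z of stud in the frame of slot below 0.0205 m and angle between stud's own z axis and vertical below 0.08 rad and value of joint cover below -0.0015 m), for 0.1 s.
At the end, for the whole second after the job is handed in: The stud stands upright (within 0.08 rad) in the middle of the slot (within 4 mm), its wing along the red marks (within 0.25 rad), let go and at rest, its flange holding the cover at least 1.5 mm below its free height (all of step 3 and linear speed of stud below 0.01 m/s and contact force between the fingers and stud below 0.1 N); the robot touches nothing.
It fails at once if the stud is pressed against the flask, its cover or its keeper with more than 30 N (contact force between stud and flask above 30 N).
It fails at once if the grey-lidded white jar is moved by more than 20 mm (distance of jar from where it was at the start of the episode above 0.02 m).
It fails at once if the blue-lidded white jar is moved by more than 20 mm (distance of jar_b from where it was at the start of the episode above 0.02 m).
It also fails if it takes over 61 s, if anything falls off the work surface, if the arm or the gripper's body presses on something with over 40 N, if the wrist force passes 120 N, or if a joint passes its speed limit or range.

### The arm

A 7-joint arm with a two-finger parallel gripper is mounted at the origin on the work surface; the furniture and walls round the work are solid. World frame = base frame: x ahead of the robot, y to its left, z up, the work surface at z = 0. Lengths are in mm, angles in rad, forces in N, time in s.
With the tool pointing down it reaches from about 425 to 1025 mm from the base axis. Payload 3.6 kg.
Tool frame: the origin (TCP) lies at the very end of the fingers, on their centre line; the grasp point (between the pads) lies 19 mm behind it; x points along the fingers, z is the direction in which the jaws open and shut, and the axes are right-handed (so a half turn about x gives the same grasp; the last joint's range is limited). The gripper opens to 85 mm and grips with 20 to 120 N. Pads are 22 mm wide; open, the fingers measure 114 mm over their backs; the gripper's body (76 mm by 85 mm) begins 54 mm behind the grasp point. The pads swing forward as they close: fully open they stand 13 mm farther back than shut.
Start: joints at [-1.335, 0.591, 0.048, 1.609, -0.033, 0.943, -0.034], TCP at [234.104, 686.167, 200.402] pointing down, gripper open.
Joint ranges: [-2.69, 2.69], [-0.47, 2.24], [-1.27, 1.36], [0.19, 2.51], [-1.53, 4.68], [0.08, 2.07], [-3.09, 3.09]. Speed limits (rad/s): [2.57, 2.57, 3.14, 3.14, 3.14, 3.14, 3.14].

### API

Orientations are given as a unit quaternion [x, y, z, w].
In Python, from workcell import readout, get_image, env gives the robot as it stands. The module is installed in compiled form; this text tells all that it offers.
- The arm moves only by the tool jog_arm, never from a script. Its argument "deltas" is a list of rows, each a list of 5 numbers: the shift along the tool's x, y, z in m, then the turn about the tool's x in degrees, then the closure, from 0 (fully open) to 1 (shut). A call has 1 to 10 rows; each row is the pose to reach, as a shift and turn from the pose measured when the call began, along the tool's axes at that moment; what a row does not reach only later rows make up. A row lasts 1/8 s, in which the tool goes at most 62.5 mm and 10.7 degrees, less where a joint would pass 70% of its speed; a pose out of reach is approached as far as the arm can. A call with a gripper value outside its range is refused whole. The fingers move at their own pace and stop on an object; "grip_force" is the grip in N (left out, the last holds). Time passes only in rows, so rows that repeat a pose let the fingers close. It gives the time, the measured TCP pose, the force and the opening at its end, in the units of the state.
- readout.observe(): the state, without advancing time (a new reading comes with each control period).
- get_image(name): name is "side" or "top" or "wrist"; returns a dict with "pixels" (480x640x3 uint8, red, green, blue), "fx", "fy", "cx", "cy" (pixels), "R" (3x3) and "t" (3): a world point X has camera coordinates R X + t. Camera axes: x right, y down, z forward; pixel columns grow to the right and rows downward; lengths in mm; the calibration is good to about 2 mm. A picture is of the moment at which its call begins. There is no depth.
- env.close_job(): hands the job in, once; it reports no verdict.
The state is a dict: "t": time; "qpos": joint angles; "qvel": joint speeds; "joint_efforts": joint torques, N m; "position": TCP position; "eef_rot": TCP orientation; "contact_force": force on the tool from outside, world axes, zero at the start; "ft_torque": the same for the moment, N m; "opening": finger opening in mm.
Only numpy, scipy, OpenCV 4.12 (cv2) and the standard library are available. Lean on these libraries where they do the work, as an engineer would, in place of code of your own. Each camera call takes 0.05 s, during which the arm holds its last target.

## Working session

There is one attempt and no reset: what is moved stays moved. The work goes in short steps, Python scripts to look and compute and a tool call to move; the robot and the scene stay as the last step left them, time stands still between calls to the robot, and variables do not carry over. Pictures are saved under pics/ and viewed, and the job is handed in when it is done.

Besides the shell and the picture viewer there is one more tool, called as a command line: name --pt "numbers of a row" for each row, then --argument value for the rest. jog_arm: Moves the arm, as the interface text tells. Its arguments: {"type":"object","properties":{"deltas":{"type":"array"},"grip_force":{"type":"number"}},"required":["deltas"]}

```bash
mkdir -p pics
cat > h.py <<'E'
import numpy as np, cv2
from workcell import readout, get_image, env
def snap(n,f):
    im=get_image(n); cv2.imwrite('pics/'+f,im['pixels'][:,:,::-1]); np.savez('pics/'+f+'.npz',**im); return im
def ray(im,u,v,z):
    R=np.array(im['R']);t=np.array(im['t']).ravel()
    c=-R.T@t; d=R.T@np.array([(u-im['cx'])/im['fx'],(v-im['cy'])/im['fy'],1]); return c+d*(z-c[2])/d[2]
def proj(im,X):
    p=np.array(im['R'])@np.array(X,float)+np.array(im['t']).ravel(); return p[0]/p[2]*im['fx']+im['cx'],p[1]/p[2]*im['fy']+im['cy']
E
python3 - <<'E'
from h import *
print(readout.observe())
for n in ['top','side','wrist']:
    im=snap(n,n+'0.png'); R=np.array(im['R']); print(n,-R.T@np.array(im['t']).ravel(),R[2],im['fx'])
E
```

```text
{'t': 0.0, 'qpos': array([-1.3354983 ,  0.59211261,  0.04828245,  1.60984343, -0.03331226,
        0.94271572, -0.03368464]), 'qvel': array([-6.02436723e-04,  1.79454024e-03, -1.07745535e-05, -3.54702224e-04,
        4.23130500e-04, -4.82621779e-04, -8.58027868e-04]), 'joint_efforts': array([-5.87052891e-04, -5.48685730e+01,  1.54652808e+00, -1.98118579e+01,
        9.36756172e-03,  8.89368122e-03,  8.69319081e-06]), 'position': array([233.79603193, 685.30407482, 199.23737312]), 'eef_rot': array([-0.4119564 ,  0.57569776,  0.41095946,  0.57443566]), 'contact_force': array([-0.75496428, -0.32183069, -0.85491335]), 'ft_torque': array([-0.05217916,  0.00058453, -0.06751159]), 'opening': 85.45517962034559}
top [ 445.74594205  -50.06276382 1302.49278733] [ 0.10858342  0.01265087 -0.99400684] 562.771691819241
side [  105.47849308 -1250.74473231   699.14972305] [ 0.33221121  0.8439698  -0.42113025] 538.6461465126251
wrist [170.91330264 707.75506265 373.49174888] [ 0.24915406 -0.08620153 -0.9646199 ] 387.85954612300117
```

View pics/top0.png

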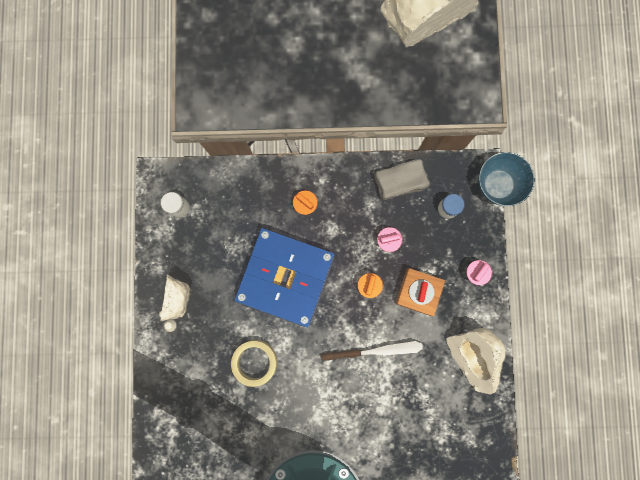

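View pics/side0.png

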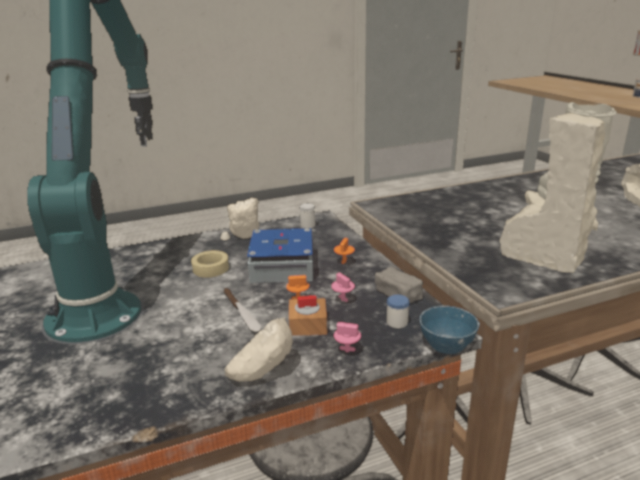

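View pics/wrist0.png

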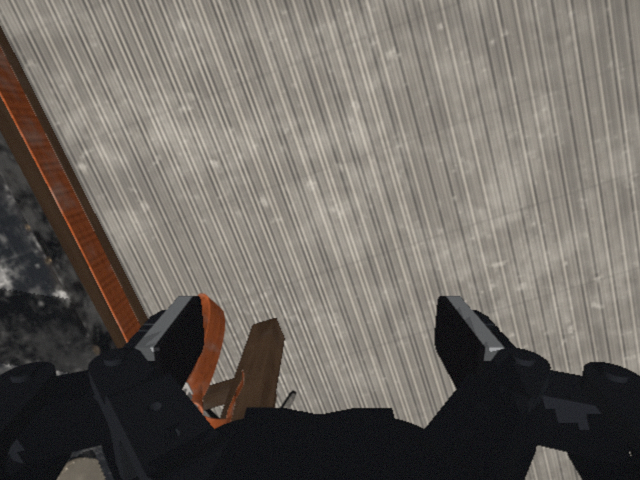

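Top view: the red-winged stud in its block is near (422,291), and the blue cover centre near (285,277). White marks are at (291,258) and (277,297), red marks at (265,270) and (304,284). The orange look-alike at (370,286) is close to the block.

```bash
cat > m.py <<'E'
from h import *
im=dict(np.load('pics/top0.png.npz')); px=im['pixels']
hsv=cv2.cvtColor(px,cv2.COLOR_RGB2HSV)
def blobs(mask,box,z,name,mn=6):
    x0,y0,x1,y1=box; m=np.zeros_like(mask); m[y0:y1,x0:x1]=mask[y0:y1,x0:x1]
    n,l,st,c=cv2.connectedComponentsWithStats(m.astype(np.uint8))
    for i in range(1,n):
        if st[i,4]>=mn:
            ys,xs=np.where(l==i); P=np.array([ray(im,u,v,z)[:2] for u,v in zip(xs,ys)])
            r=cv2.minAreaRect(P.astype(np.float32)); C=np.cov(P.T); w,V=np.linalg.eigh(C); a=np.degrees(np.arctan2(V[1,1],V[0,1]))
            print(name,st[i,4],c[i].round(1),P.mean(0).round(1),'rect',np.round(r[0],1),np.round(r[1],1),'ang',round(a,1))
H,S,V=hsv[...,0],hsv[...,1],hsv[...,2]
red=((H<8)|(H>172))&(S>140)&(V>100)
blobs(red,(400,265,445,320),75,'wing')
blobs(red,(235,225,335,330),82,'redmark',4)
white=(S<60)&(V>170)
blobs(white,(255,240,315,315),82,'white',4)
blue=(H>105)&(H<125)&(S>130)
blobs(blue,(230,220,340,335),82,'cover',500)
wood=(H>8)&(H<22)&(S>100)
blobs(wood,(390,260,450,325),45,'block',200)
E
python3 m.py
python3 - <<'E'
import cv2
im=cv2.imread('pics/top0.png')
a=cv2.resize(im[225:330,230:340],None,fx=5,fy=5,interpolation=2); b=cv2.resize(im[225:330,355:415+40],None,fx=4,fy=5,interpolation=2)
import numpy as np
b=cv2.resize(im[250:330,350:460],(400,291),interpolation=2)
o=np.zeros((525,950,3),np.uint8); cv2.imwrite('pics/z1.png',a); cv2.imwrite('pics/z2.png',cv2.resize(b,None,fx=1.5,fy=1.5))
E
```

```text
wing 117 [422.6 291.4] [ 463.8 -250.8] rect [ 463.7 -250.7] [12.6 42.6] ang 165.8
redmark 15 [264.9 269.8] [518.   90.3] rect [518.3  89.8] [13.8  4.7] ang 72.6
redmark 13 [303.2 283.6] [486.2   7.5] rect [486.3   7.6] [13.7  3.4] ang 69.2
white 20 [291.1 257.5] [543.5  32.9] rect [543.   32.9] [ 5.5 15.2] ang 159.3
white 22 [277.1 296. ] [460.8  64.4] rect [460.7  64.6] [ 5.8 15.4] ang 154.5
cover 5280 [283.9 277.2] [501.2  49.1] rect [502.  49.] [168.1 168.2] ang 113.2
block 1021 [419.4 291.5] [ 464.4 -248.5] rect [ 464.4 -249.8] [89.6 85.1] ang 72.2
```

View pics/z1.png

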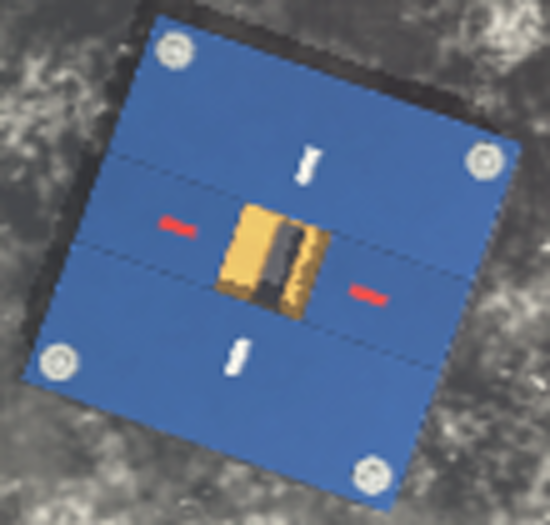

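View pics/z2.png

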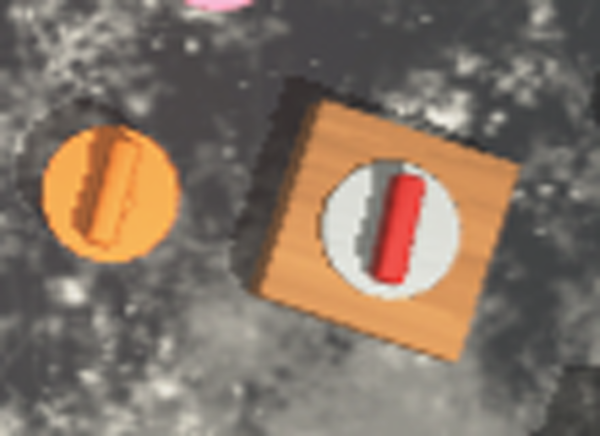

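```bash
cat >> h.py <<'E'
from scipy.spatial.transform import Rotation as Rn
def to_tool(dw,o=None):
    o=o or readout.observe(); return Rn.from_quat(o['eef_rot']).as_matrix().T@np.array(dw,float)
def st():
    o=readout.observe(); M=Rn.from_quat(o['eef_rot']).as_matrix()
    print('t',round(o['t'],2),'pos',o['position'].round(1),'q',o['qpos'].round(2),'F',o['contact_force'].round(1),'T',o['ft_torque'].round(2),'open',round(o['opening'],1))
    print('toolx',M[:,0].round(3),'y',M[:,1].round(3),'z',M[:,2].round(3),'zyaw',round(np.degrees(np.arctan2(M[1,2],M[0,2])),2))
    return o,M
E
python3 - <<'E'
from h import *
o,M=st()
print(to_tool(np.array([464,-251,200])-o['position']))
print(to_tool(np.array([464,-251,300])-o['position']))
im=dict(np.load('pics/top0.png.npz'))
print('orange',ray(im,370,286,40),ray(im,389,240,40))
E
```

```text
t 0.15 pos [233.9 685.5 199.5] q [-1.34  0.59  0.05  1.61 -0.03  0.94 -0.03] F [0.1 0.3 0.3] T [-0.07 -0.02  0.02] open 85.6
toolx [-0.    -0.002 -1.   ] y [-0.946  0.323 -0.   ] z [ 0.323  0.946 -0.002] zyaw 71.17
[   0.97926284 -520.11661543 -812.08693139]
[ -99.02058006 -520.1259995  -812.26393752]
orange [ 478.98644556 -139.70928526   40.        ] [ 581.34924223 -185.63131343   40.        ]
```

Run:
```python
from h import *
o=readout.observe()
for p in ([500,230,270],[500,-20,270]): print(to_tool(np.array(p)-o['position']).round(1))
```

```text
[ -69.9 -398.9 -345.3]
[ -69.4 -479.6 -582. ]
```

jog_arm --pt "-0.07 -0.399 -0.345 -4.6 0" --pt "-0.07 -0.399 -0.345 -4.6 0" --pt "-0.07 -0.399 -0.345 -4.6 0" --pt "-0.07 -0.399 -0.345 -4.6 0" --pt "-0.07 -0.399 -0.345 -4.6 0" --pt "-0.07 -0.399 -0.345 -4.6 0" --pt "-0.07 -0.399 -0.345 -4.6 0" --pt "-0.07 -0.399 -0.345 -4.6 0" --pt "-0.07 -0.399 -0.345 -4.6 0" --pt "-0.07 -0.48 -0.582 -4.6 0"

```text
t: 1.4
position: [502.2, 168.7, 270.7]
eef_rot: [-0.435, 0.557, 0.435, 0.558]
contact_force: [1.0, -1.0, -0.0]
opening: 85.7
```

Run:
```python
from h import *
o,M=st()
for p in ([440,-258,230],[464,-251,230]): print(to_tool(np.array(p)-o['position']).round(1))
```

```text
t 1.4 pos [502.2 168.7 270.7] q [-0.53  0.26  0.15  1.98 -0.05  0.9   0.97] F [ 1. -1. -0.] T [-0.03 -0.04 -0.02] open 85.7
toolx [ 0.002  0.    -1.   ] y [-0.97   0.243 -0.002] z [0.243 0.97  0.001] zyaw 75.93
[  40.5  -43.4 -429.1]
[  40.6  -64.9 -416.5]
```

jog_arm --pt "0.04 -0.065 -0.416 0 0" --pt "0.04 -0.065 -0.416 0 0" --pt "0.04 -0.065 -0.416 0 0" --pt "0.04 -0.065 -0.416 0 0" --pt "0.04 -0.065 -0.416 0 0" --pt "0.04 -0.065 -0.416 0 0" --pt "0.04 -0.065 -0.416 0 0.4" --pt "0.07 -0.065 -0.416 0 0.5" --pt "0.07 -0.065 -0.416 0 0.5" --pt "0.07 -0.065 -0.416 0 0.5"

```text
t: 2.65
position: [464.6, -249.9, 201.0]
eef_rot: [-0.436, 0.556, 0.435, 0.558]
contact_force: [0.7, -0.5, -0.0]
opening: 42.9
```

Run:
```python
from h import *
o,M=st()
snap('wrist','w1.png')
```

```text
t 2.65 pos [ 464.6 -249.9  201. ] q [ 0.17  0.36  0.31  2.06 -0.16  0.74  1.91] F [ 0.7 -0.5 -0. ] T [0.01 0.07 0.03] open 42.9
toolx [ 0.002  0.    -1.   ] y [-0.97   0.242 -0.002] z [0.242 0.97  0.001] zyaw 76.01
```

View pics/w1.png

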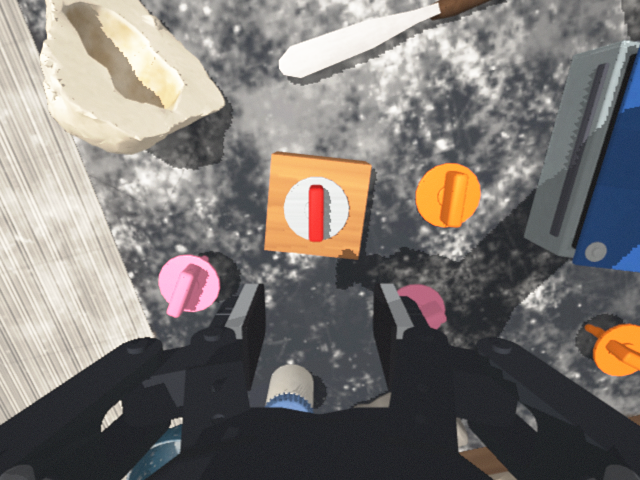

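The wrist view shows the red wing at about (316,213), upright between the fingers.

```bash
cat > mw.py <<'E'
from h import *
import sys
def wing(f,box,z):
    im=dict(np.load(f)); px=im['pixels']; hsv=cv2.cvtColor(px,cv2.COLOR_RGB2HSV);H,S,V=cv2.split(hsv)
    m=(((H<7)|(H>173))&(S>150)&(V>90)).astype(np.uint8); k=np.zeros_like(m); x0,y0,x1,y1=box; k[y0:y1,x0:x1]=m[y0:y1,x0:x1]
    n,l,s,c=cv2.connectedComponentsWithStats(k); i=1+np.argmax(s[1:,4]); ys,xs=np.where(l==i)
    P=np.array([ray(im,u,v,z)[:2] for u,v in zip(xs,ys)]); r=cv2.minAreaRect(P.astype(np.float32)); w,V=np.linalg.eigh(np.cov(P.T))
    print('wing',s[i],P.mean(0).round(1),np.round(r[0],1),np.round(r[1],1),'ang',np.degrees(np.arctan2(V[1,1],V[0,1])).round(1)); return P
if __name__=='__main__':
    wing('pics/w1.png.npz',(270,160,370,260),75)
    im=dict(np.load('pics/w1.png.npz')); hsv=cv2.cvtColor(im['pixels'],cv2.COLOR_RGB2HSV)
    m=((hsv[...,1]<70)&(hsv[...,2]>150)).astype(np.uint8); k=0*m; k[165:255,275:360]=m[165:255,275:360]
    ys,xs=np.where(k); P=np.array([ray(im,u,v,49)[:2] for u,v in zip(xs,ys)]).astype(np.float32)
    print('flange',cv2.minEnclosingCircle(P))
E
python3 mw.py
```

```text
wing [309 185  15  57 777] [ 461.1 -250.8] [ 461.4 -250.6] [10.9 45.2] ang 165.7
flange ((469.7147216796875, -261.358154296875), 40.05110549926758)
```

jog_arm --pt "0.05 0.0015 -0.0013 0 0.5" --pt "0.1 0.0015 -0.0013 0 0.5" --pt "0.13 0.0015 -0.0013 0 0.5" --pt "0.147 0.0015 -0.0013 0 0.5" --pt "0.147 0.0015 -0.0013 0 0.5" --pt "0.147 0.0015 -0.0013 0 0.5" --grip_force 60

```text
t: 3.45
position: [464.9, -251.3, 55.6]
eef_rot: [-0.437, 0.556, 0.434, 0.558]
contact_force: [1.1, -0.9, -0.3]
opening: 42.6
```

Run:
```python
from h import *
o,M=st()
snap('wrist','w2.png')
```

```text
t 3.45 pos [ 464.9 -251.3   55.6] q [ 0.26  0.58  0.2   2.16 -0.28  0.42  2.02] F [ 1.1 -0.9 -0.3] T [ 0.01 -0.01  0.  ] open 42.6
toolx [ 0.006 -0.001 -1.   ] y [-0.97   0.241 -0.006] z [0.241 0.97  0.   ] zyaw 76.04
```

View pics/w2.png

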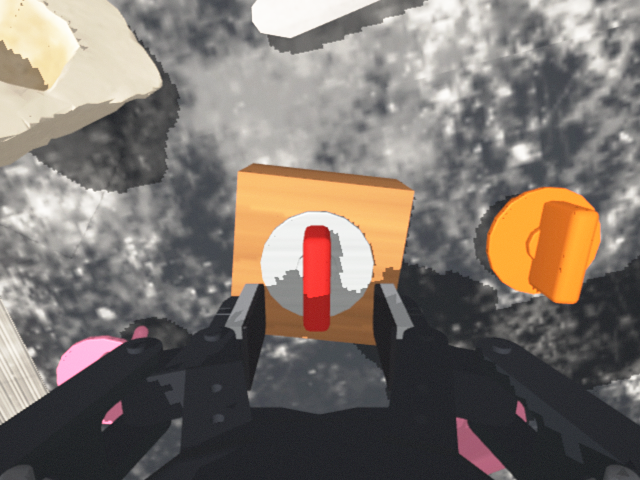

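Run:
```python
from h import *
import mw
im=dict(np.load('pics/w2.png.npz'))
P=mw.wing('pics/w2.png.npz',(280,200,350,340),75)
o=readout.observe()
print(proj(im,[464.9,-251.3,75]),proj(im,[464.9,-251.3,56]),proj(im,[461.4,-250.6,75]))
for v in (228,329): print(ray(im,316,v,75))
```

```text
wing [ 303  226   28  106 2728] [ 459.4 -250.4] [ 460.  -250.6] [11.5 48. ] ang 165.6
(np.float64(317.43535064584006), np.float64(291.2105463735323)) (np.float64(317.5237931738932), np.float64(275.0660366408855)) (np.float64(317.0408907841769), np.float64(283.50179505400246))
[ 437.52065823 -245.07127256   75.        ]
[ 482.29957373 -256.29967338   75.        ]
```

jog_arm --pt "0.003 0.0025 0 0 0.5" --pt "0.003 0.0025 0 0 0.7" --pt "0.003 0.0025 0 0 0.8" --pt "0.003 0.0025 0 0 1" --pt "0.003 0.0025 0 0 1" --pt "0.003 0.0025 0 0 1" --grip_force 60

```text
t: 4.25
position: [462.5, -250.8, 52.7]
eef_rot: [-0.437, 0.556, 0.434, 0.558]
contact_force: [0.3, 1.1, -0.5]
opening: 0.0
```

Run:
```python
from h import *
o,M=st()
```

```text
t 4.25 pos [ 462.5 -250.8   52.7] q [ 0.27  0.58  0.2   2.17 -0.28  0.41  2.02] F [ 0.3  1.1 -0.5] T [-0.    0.03  0.02] open 0.0
toolx [ 0.006 -0.001 -1.   ] y [-0.97   0.241 -0.006] z [0.241 0.97  0.   ] zyaw 76.04
```

Run:
```python
from h import *
snap('wrist','w3.png')
```

```text
(no output)
```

View pics/w3.png

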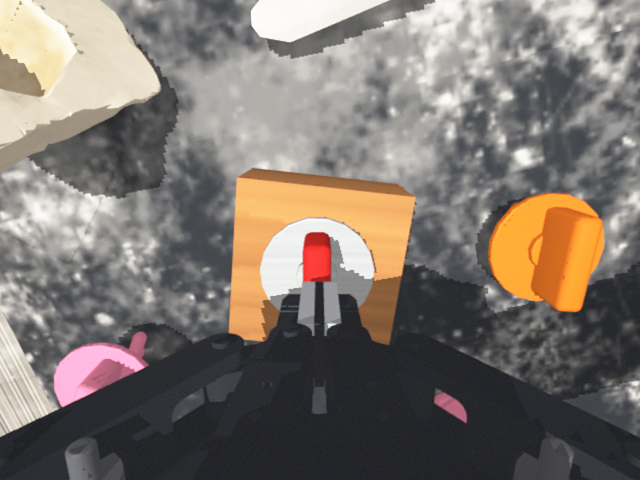

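Run:
```python
import cv2
im=cv2.imread('pics/w3.png'); cv2.imwrite('pics/w3z.png',cv2.resize(im[215:355,240:400],(800,700))[0:600])
from h import *
s=snap('side','s3.png')['pixels'][:,:,::-1]
cv2.imwrite('pics/s3z.png',cv2.resize(s[180:360,220:440],(733,600),interpolation=2))
```

```text
(no output)
```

View pics/w3z.png

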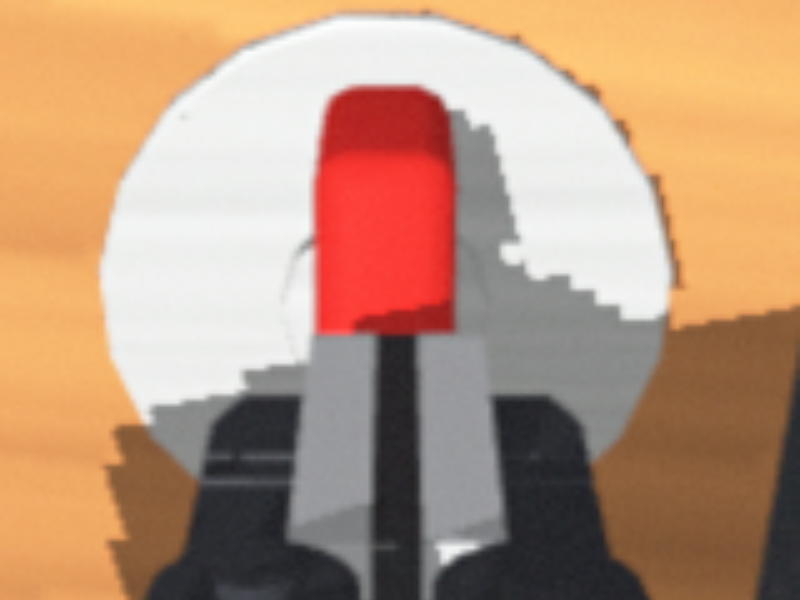

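View pics/s3z.png

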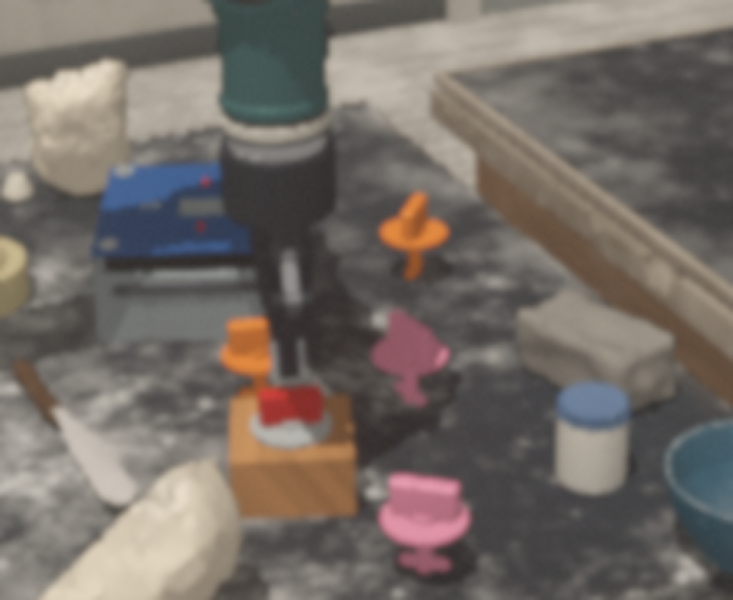

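Run:
```python
from h import *
im=dict(np.load('pics/s3.png.npz')); w=dict(np.load('pics/w3.png.npz'))
o=readout.observe(); p=o['position']; M=Rn.from_quat(o['eef_rot']).as_matrix()
print(p)
for h in (0,20,40,60):
    X=p-M[:,0]*h; u=proj(im,X); print(h,X.round(0),'side',np.round(u,0),'zoom',((u[0]-220)*3.33,(u[1]-180)*3.33),'wrist',np.round(proj(w,X),0),np.round(proj(w,X+11*M[:,1]),0))
for q in ([463,-250.7,75],[463,-250.7,45]):
    u=proj(im,q); print('zoom',((u[0]-220)*3.33,(u[1]-180)*3.33))
```

```text
[ 462.51812525 -250.78528442   52.64159486]
0 [ 463. -251.   53.] side [306. 304.] zoom (np.float64(287.90995171455194), np.float64(414.5291366810357)) wrist [317. 275.] [317. 253.]
20 [ 462. -251.   73.] side [306. 297.] zoom (np.float64(286.7147419727493), np.float64(389.4290439435755)) wrist [317. 292.] [317. 267.]
40 [ 462. -251.   93.] side [306. 289.] zoom (np.float64(285.5029630531814), np.float64(363.98098893309606)) wrist [317. 313.] [317. 286.]
60 [ 462. -251.  113.] side [305. 282.] zoom (np.float64(284.27426800349264), np.float64(338.1776854503673)) wrist [317. 340.] [317. 310.]
zoom (np.float64(287.3816002173489), np.float64(386.21515126147483))
zoom (np.float64(288.9045405942139), np.float64(423.8248726095352))
```

Opening reads 0, so the fingers shut on nothing. Both views put the visible fingertips at about the wing's top, so they sit well short of the reported TCP. I'll open partway and go lower in small steps, checking the force.

jog_arm --pt "0 0 0 0 0.6" --pt "0 0 0 0 0.6" --pt "0 0 0 0 0.6" --pt "0.004 0 0 0 0.6" --pt "0.008 0 0 0 0.6" --pt "0.008 0 0 0 0.6"

```text
t: 5.1
position: [462.2, -250.6, 44.2]
eef_rot: [-0.437, 0.556, 0.434, 0.558]
contact_force: [-0.7, 0.1, -0.6]
opening: 34.1
```

Run:
```python
from h import *
o,M=st()
s=snap('side','s4.png')['pixels'][:,:,::-1]
a=cv2.resize(s[240:340,250:350],(500,500),interpolation=2)
w=snap('wrist','w4.png')['pixels'][:,:,::-1]
cv2.imwrite('pics/c4.png',a)
cv2.imwrite('pics/w4z.png',cv2.resize(w[215:355,220:420],(800,560)))
```

```text
t 5.1 pos [ 462.2 -250.6   44.2] q [ 0.27  0.6   0.19  2.17 -0.29  0.39  2.02] F [-0.7  0.1 -0.6] T [ 0.03 -0.   -0.05] open 34.1
toolx [ 0.005 -0.001 -1.   ] y [-0.97   0.241 -0.005] z [0.241 0.97  0.001] zyaw 76.04
```

View pics/c4.png

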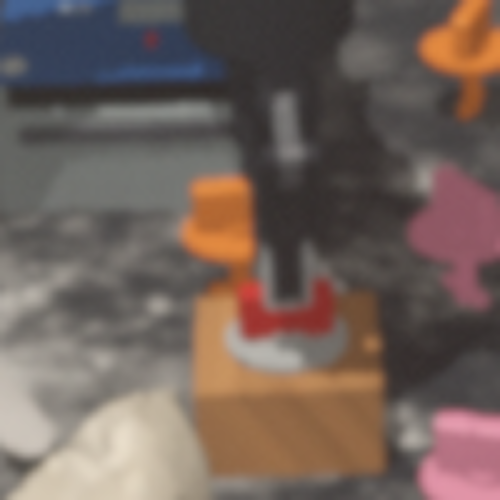

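View pics/w4z.png

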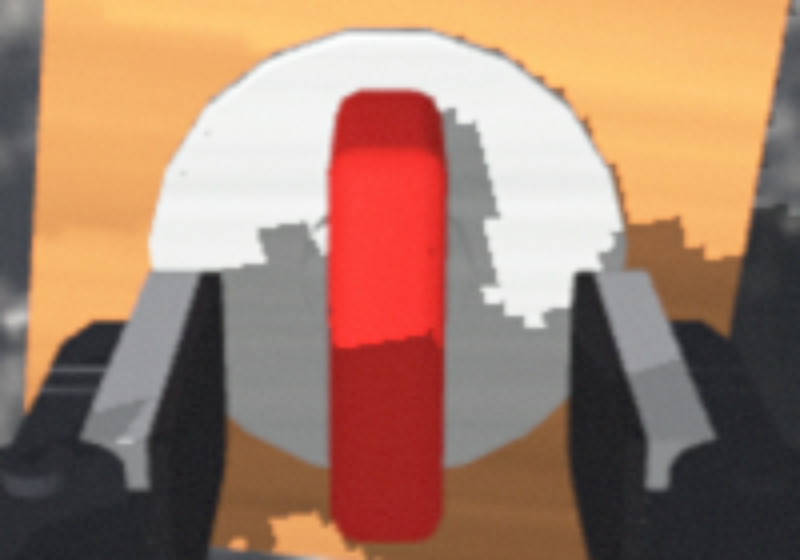

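Run:
```python
from h import *
im=dict(np.load('pics/s4.png.npz')); o=readout.observe(); M=Rn.from_quat(o['eef_rot']).as_matrix(); p=o['position']
for off in (-17,-23):
  for z in (45,55,60,65,70,75):
    X=p+M[:,2]*off; X[2]=z; u=proj(im,X); print(off,z,((u[0]-250)*5,(u[1]-240)*5))
w=dict(np.load('pics/w4.png.npz'))
# pad inner bottom near corner right: zoom (575,272)->
u,v=220+598/4,215+272/4
for z in (50,60,65,70,75,80): 
    X=ray(w,u,v,z); print(z,(M.T@(X-p)).round(1))
```

```text
-17 45 (np.float64(287.17955174439595), np.float64(356.20699588723596))
-17 55 (np.float64(286.42458859416763), np.float64(337.3421308612052))
-17 60 (np.float64(286.0451467308462), np.float64(327.8607150667804))
-17 65 (np.float64(285.6643889442168), np.float64(318.34641724946493))
-17 70 (np.float64(285.28230837685726), np.float64(308.7990660573871))
-17 75 (np.float64(284.8988981236161), np.float64(299.2184889460259))
-23 45 (np.float64(288.79597607539097), np.float64(363.206233608189))
-23 55 (np.float64(288.04326666607295), np.float64(344.28176770258915))
-23 60 (np.float64(287.6649488179879), np.float64(334.7701777995917))
-23 65 (np.float64(287.2853130894012), np.float64(325.2254540147598))
-23 70 (np.float64(286.90435258198875), np.float64(315.64742291184245))
-23 75 (np.float64(286.52206034919743), np.float64(306.0359098420244))
50 [-5.5 -1.8 24.3]
60 [-15.5   2.3  22.9]
65 [-20.5   4.3  22.2]
70 [-25.5   6.3  21.4]
75 [-30.6   8.4  20.7]
80 [-35.6  10.4  20. ]
```

The tips sit about 28 mm behind the reported TCP at this opening. Going 11 mm lower should put them at about z≈54 once closed on the wing.

jog_arm --pt "0.005 0 0 0 0.6" --pt "0.011 0 0 0 0.6" --pt "0.011 0 0 0 0.7" --pt "0.011 0 0 0 0.8" --pt "0.011 0 0 0 0.9" --pt "0.011 0 0 0 1" --pt "0.011 0 0 0 1" --grip_force 60

```text
t: 6.08
position: [462.5, -250.9, 33.7]
eef_rot: [-0.437, 0.556, 0.434, 0.558]
contact_force: [-0.5, -0.4, 3.5]
opening: 10.3
```

Run:
```python
from h import *
o,M=st()
s=snap('side','s5.png')['pixels'][:,:,::-1]
a=cv2.resize(s[240:340,250:350],(500,500),interpolation=2)
w=snap('wrist','w5.png')['pixels'][:,:,::-1]
cv2.imwrite('pics/c5.png',a)
cv2.imwrite('pics/w5z.png',cv2.resize(w[215:355,220:420],(800,560)))
```

```text
t 6.08 pos [ 462.5 -250.9   33.7] q [ 0.28  0.62  0.18  2.17 -0.29  0.37  2.03] F [-0.5 -0.4  3.5] T [ 0.03  0.14 -0.02] open 10.3
toolx [ 0.006 -0.001 -1.   ] y [-0.97   0.241 -0.006] z [0.241 0.97  0.   ] zyaw 76.03
```

View pics/c5.png

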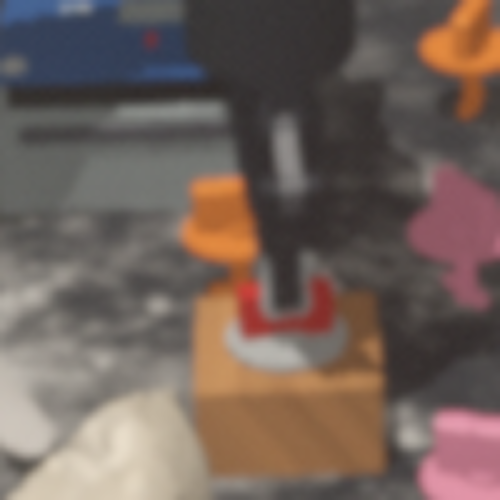

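View pics/w5z.png

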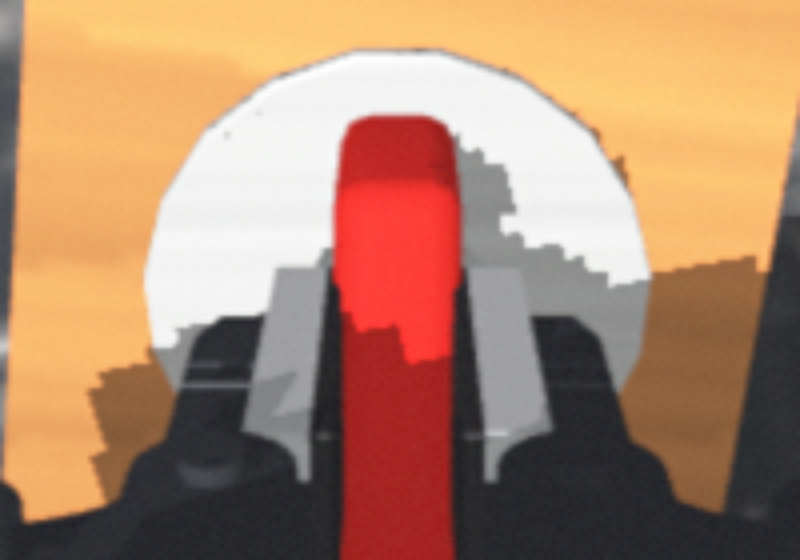

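jog_arm --pt "0 0 0 0 0.7" --pt "0 0 0 0 0.7" --pt "0.003 0 0 0 0.7" --pt "0.006 0 0 0 0.7" --pt "0.006 0 0 0 0.8" --pt "0.006 0 0 0 0.9" --pt "0.006 0 0 0 1" --pt "0.006 0 0 0 1" --pt "0.006 0 0 0 1" --grip_force 80

```text
t: 7.3
position: [462.5, -250.9, 27.7]
eef_rot: [-0.437, 0.556, 0.434, 0.558]
contact_force: [-0.3, 0.1, -0.3]
opening: 9.9
```

Run:
```python
from h import *
o,M=st()
s=snap('side','s6.png')['pixels'][:,:,::-1]
a=cv2.resize(s[240:340,250:350],(500,500),interpolation=2)
w=snap('wrist','w6.png')['pixels'][:,:,::-1]
cv2.imwrite('pics/c6.png',a)
```

```text
t 7.3 pos [ 462.5 -250.9   27.7] q [ 0.29  0.63  0.17  2.18 -0.3   0.36  2.03] F [-0.3  0.1 -0.3] T [-0.07  0.1  -0.02] open 9.9
toolx [ 0.006 -0.001 -1.   ] y [-0.97   0.241 -0.006] z [0.241 0.97  0.   ] zyaw 76.02
```

View pics/c6.png

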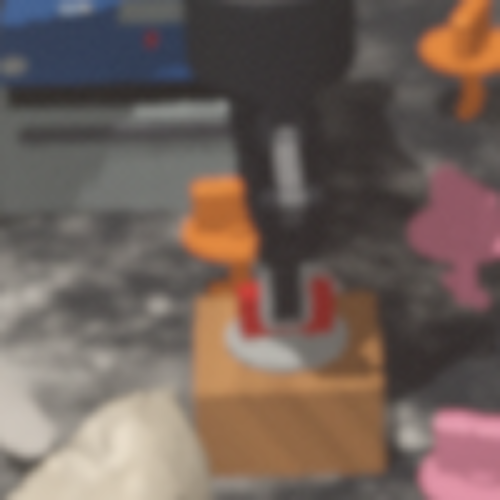

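The wing is now gripped deeply with the force near zero. Lifting.

jog_arm --pt "-0.01 0 0 0 1" --pt "-0.04 0 0 0 1" --pt "-0.08 0 0 0 1" --pt "-0.12 0 0 0 1" --pt "-0.12 0 0 0 1" --pt "-0.12 0 0 0 1"

```text
t: 8.15
position: [461.3, -250.3, 147.6]
eef_rot: [-0.437, 0.556, 0.434, 0.558]
contact_force: [-0.4, 0.3, -1.2]
opening: 9.9
```

Run:
```python
from h import *
o,M=st()
s=snap('side','s7.png')['pixels'][:,:,::-1]
a=cv2.resize(s[180:340,230:390],(560,560),interpolation=2)
w=snap('wrist','w7.png')
cv2.imwrite('pics/c7.png',a)
# slot centre target: keep stud offset: stud centre est (463,-250.7) at TCP (462.5,-250.9)
print(to_tool(np.array([502,49,150])-o['position']).round(1))
```

```text
t 8.15 pos [ 461.3 -250.3  147.6] q [ 0.19  0.43  0.29  2.12 -0.21  0.62  1.96] F [-0.4  0.3 -1.2] T [ 0.04 -0.    0.03] open 9.9
toolx [ 0.005 -0.001 -1.   ] y [-0.97   0.241 -0.005] z [0.241 0.97  0.001] zyaw 76.04
[ -2.3  32.7 300.2]
```

View pics/c7.png

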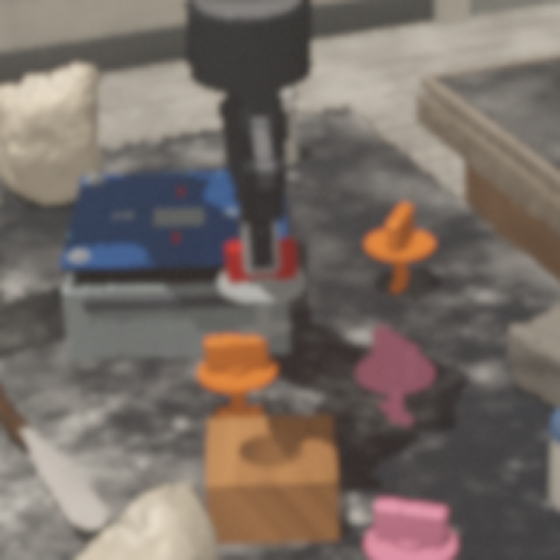

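View pics/w7.png

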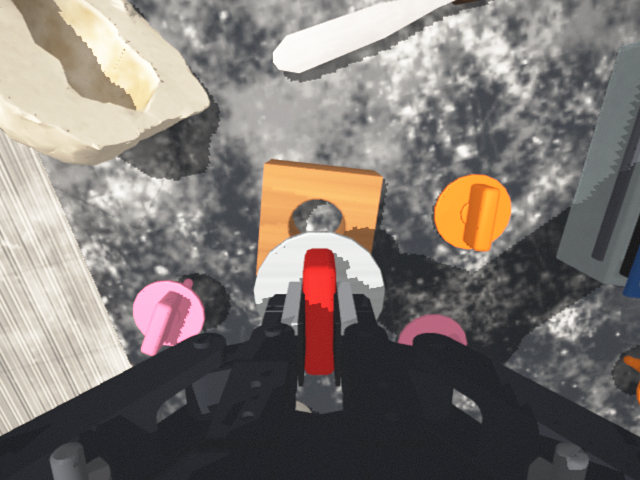

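Run:
```python
from h import *
o,M=st(); p=o['position']
w=dict(np.load('pics/w7.png.npz'))
zt=p[2]+21.3
for n,(u,v) in dict(front=(319,232),left=(255,292),right=(384,292)).items():
    print(n,(M.T@(ray(w,u,v,zt)-p)).round(1))
for n,(u,v) in dict(wl=(305,262),wr=(333,262),farend=(319,374)).items():
    print(n,(M.T@(ray(w,u,v,zt+26)-p)).round(1))
print(to_tool(np.array([553,29,165])-p).round(1))
```

```text
t 8.25 pos [ 460.8 -250.   146.6] q [ 0.19  0.43  0.29  2.12 -0.21  0.62  1.96] F [-0.7  0.8 -2.1] T [-0.   -0.07 -0.01] open 10.0
toolx [ 0.003  0.    -1.   ] y [-0.97   0.241 -0.003] z [0.241 0.97  0.001] zyaw 76.04
front [-21.4  26.5   0.7]
left [-21.3   0.1 -26.6]
right [-21.3   0.   28.4]
wl [-47.4  22.6  -4.2]
wr [-47.4  22.6   5.5]
farend [-47.2 -22.    0.7]
[-18.1 -22.3 293. ]
```

jog_arm --pt "-0.018 -0.022 0.06 7 1" --pt "-0.018 -0.022 0.12 7 1" --pt "-0.018 -0.022 0.18 7 1" --pt "-0.018 -0.022 0.24 7 1" --pt "-0.018 -0.022 0.293 7 1" --pt "-0.018 -0.022 0.293 7 1" --pt "-0.018 -0.022 0.293 7 1" --pt "-0.018 -0.022 0.293 7 1"

```text
t: 9.25
position: [551.9, 26.8, 164.4]
eef_rot: [-0.4, 0.583, 0.399, 0.584]
contact_force: [0.4, 0.3, -1.6]
opening: 9.9
```

Run:
```python
from h import *
o,M=st()
w=snap('wrist','w8.png')
o,M=st()
```

```text
t 9.25 pos [551.9  26.8 164.4] q [-0.38  0.44  0.34  2.04 -0.22  0.69  1.3 ] F [ 0.4  0.3 -1.6] T [-0.05 -0.02 -0.06] open 9.9
toolx [ 0.002 -0.001 -1.   ] y [-0.933  0.361 -0.002] z [ 0.361  0.933 -0.   ] zyaw 68.85
t 9.3 pos [552.1  26.9 164.6] q [-0.38  0.44  0.34  2.04 -0.22  0.69  1.3 ] F [ 1.  -0.6 -1.1] T [-0.04  0.   -0.05] open 9.7
toolx [ 0.002 -0.001 -1.   ] y [-0.933  0.361 -0.002] z [0.361 0.933 0.   ] zyaw 68.85
```

View pics/w8.png

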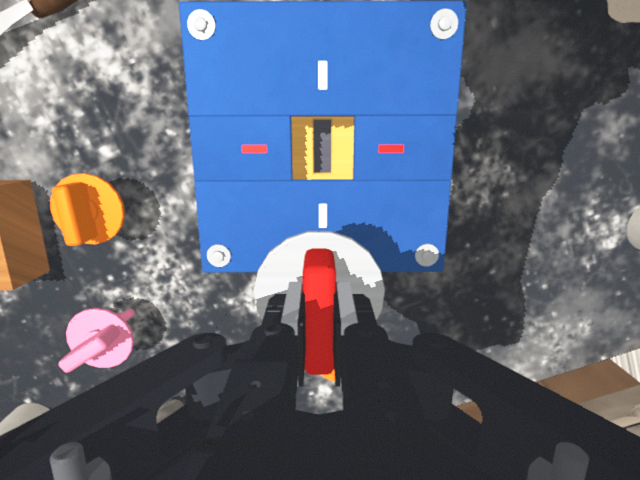

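The flask is seen square-on: white marks at (323,74) and (323,215), red marks at (254,149) and (391,149), keeper slot at about (322,147).

Run:
```python
from h import *
w=dict(np.load('pics/w8.png.npz')); o=readout.observe(); p=o['position']; M=Rn.from_quat(o['eef_rot']).as_matrix()
hsv=cv2.cvtColor(w['pixels'],cv2.COLOR_RGB2HSV);H,S,V=cv2.split(hsv)
red=((H<8)|(H>172))&(S>100)&(V>100); white=(S<50)&(V>180); brass=(H>15)&(H<35)&(S>80); dark=(S<90)&(V<140)
def c(m,b,z,n):
    x0,y0,x1,y1=b; k=np.zeros(m.shape,np.uint8); k[y0:y1,x0:x1]=m[y0:y1,x0:x1]
    N,l,s,ce=cv2.connectedComponentsWithStats(k); i=1+np.argmax(s[1:,4]); X=ray(w,*ce[i],z)
    print(n,s[i],ce[i].round(1),X[:2].round(1),'tool',(M.T@(X-p)).round(1)); return X
a=c(white,(310,55,336,95),82,'wA'); b=c(white,(310,200,336,229),82,'wB')
r1=c(red,(235,140,275,160),82,'rL'); r2=c(red,(370,140,410,160),82,'rR')
d=b-a; print('x yaw',np.degrees(np.arctan2(d[1],d[0])), 'dist',np.hypot(*d[:2])); d=r2-r1; print('y yaw',np.degrees(np.arctan2(d[1],d[0])))
m=(a+b)/2; n=(r1+r2)/2; print('mid',m[:2],n[:2],'tool',(M.T@(m-p)).round(2),(M.T@(n-p)).round(2))
for z in (48.5,53.5,58.5): c(dark,(312,118,334,175),z,'slot%s'%z)
cv2.imwrite('pics/w8z.png',cv2.resize(w['pixels'][100:195,275:370,::-1],(570,570),interpolation=cv2.INTER_NEAREST))
zt=p[2]+21.3
for nme,(u,v) in dict(front=(319,232),left=(255,292),right=(384,292)).items(): print(nme,(M.T@(ray(w,u,v,zt)-p)).round(1))
```

```text
wA [318  61   9  29 259] [322.   74.9] [460.   65.2] tool [82.3 99.8  2.5]
wB [319 204   8  24 191] [322.5 215.4] [542.6  33.8] tool [82.5 11.5  3. ]
rL [242 145  25   8 197] [253.9 148.5] [485.4   8.3] tool [ 82.4  55.6 -41.3]
rR [379 145  25   8 175] [390.8 148.1] [517.1  90.8] tool [82.4 55.9 47. ]
x yaw -20.814769325451493 dist 88.37622411086816
y yaw 69.02361625817342
mid [501.33350981  49.4681221 ] [501.25109861  49.58436832] tool [82.44 55.66  2.76] [82.44 55.77  2.83]
slot48.5 [314 120  17  52 775] [321.3 145.5] [500.7  49.3] tool [115.9  56.3   2.4]
slot53.5 [314 120  17  52 775] [321.3 145.5] [500.5  49.4] tool [110.9  56.5   2.4]
slot58.5 [314 120  17  52 775] [321.3 145.5] [500.3  49.4] tool [105.9  56.7   2.3]
front [-21.4  27.    0.6]
left [-21.3   0.7 -26.6]
right [-21.3   0.7  28.2]
```

View pics/w8z.png

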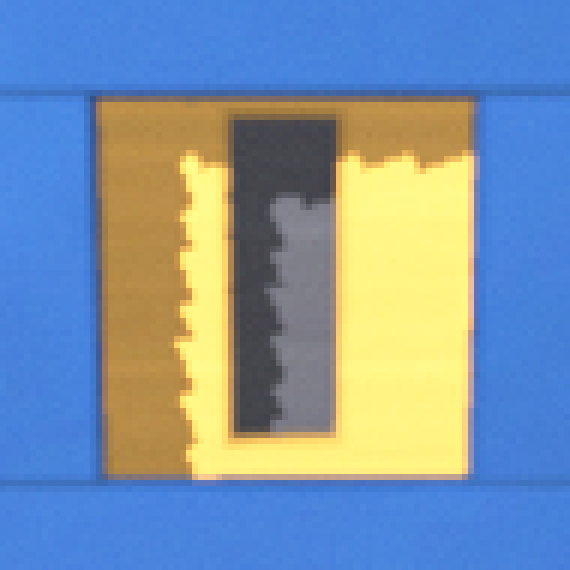

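jog_arm --pt "0 0.03 0.002 -0.2 1" --pt "0 0.0563 0.002 -0.2 1" --pt "0.02 0.0563 0.002 -0.2 1" --pt "0.04 0.0563 0.002 -0.2 1" --pt "0.04 0.0563 0.002 -0.2 1" --pt "0.04 0.0563 0.002 -0.2 1"

```text
t: 10.05
position: [500.8, 48.2, 125.0]
eef_rot: [-0.401, 0.582, 0.399, 0.584]
contact_force: [-0.4, -0.7, -1.2]
opening: 10.0
```

Run:
```python
from h import *
o,M=st()
w=snap('wrist','w9.png'); s=snap('side','s9.png'); t=snap('top','t9.png')
cv2.imwrite('pics/s9z.png',cv2.resize(s['pixels'][160:300,210:350,::-1],(560,560),interpolation=2))
cv2.imwrite('pics/t9z.png',cv2.resize(t['pixels'][225:330,230:340,::-1],(550,525),interpolation=2))
o,M=st()
```

```text
t 10.05 pos [500.8  48.2 125. ] q [-0.42  0.45  0.31  2.18 -0.25  0.55  1.28] F [-0.4 -0.7 -1.2] T [-0.03 -0.02  0.06] open 10.0
toolx [ 0.003 -0.001 -1.   ] y [-0.933  0.359 -0.003] z [0.359 0.933 0.   ] zyaw 68.96
t 10.2 pos [501.1  48.8 125.2] q [-0.42  0.45  0.31  2.18 -0.25  0.55  1.28] F [ 1.   1.2 -1.2] T [-0.04 -0.03  0.02] open 9.7
toolx [ 0.004 -0.    -1.   ] y [-0.934  0.358 -0.004] z [0.358 0.934 0.001] zyaw 69.01
```

View pics/w9.png

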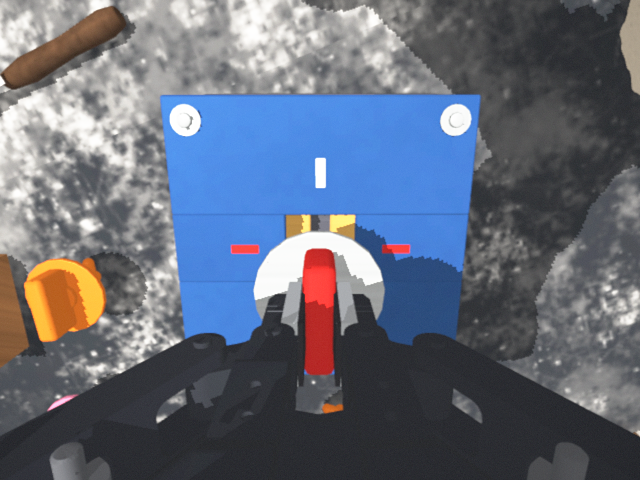

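View pics/s9z.png

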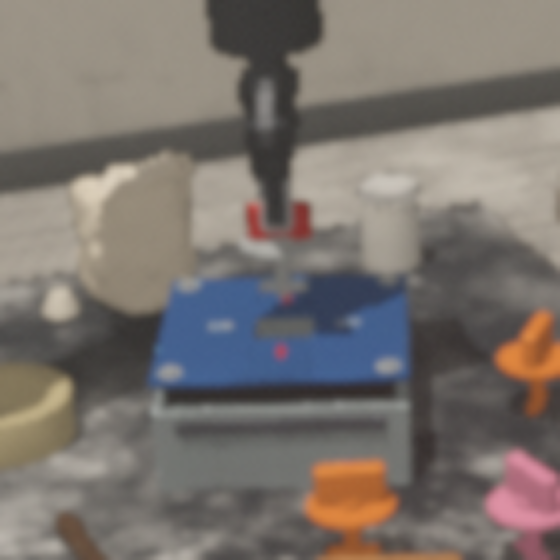

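Run:
```python
from h import *
w=dict(np.load('pics/w9.png.npz')); o=readout.observe(); p=o['position']; M=Rn.from_quat(o['eef_rot']).as_matrix()
hsv=cv2.cvtColor(w['pixels'],cv2.COLOR_RGB2HSV);H,S,V=cv2.split(hsv)
red=((H<8)|(H>172))&(S>100)&(V>100); white=(S<50)&(V>180)
def c(m,b,z,n):
    x0,y0,x1,y1=b; k=np.zeros(m.shape,np.uint8); k[y0:y1,x0:x1]=m[y0:y1,x0:x1]
    N,l,s,ce=cv2.connectedComponentsWithStats(k); i=1+np.argmax(s[1:,4]); X=ray(w,*ce[i],z)
    print(n,ce[i].round(1),X[:2].round(1),'tool',(M.T@(X-p)).round(1)); return X
c(white,(310,150,330,195),82,'wA'); r1=c(red,(225,240,265,258),82,'rL'); r2=c(red,(375,240,415,258),82,'rR')
print((M.T@((r1+r2)/2-p)).round(2))
# flange circle fit from white edge
zt=p[2]+21.3; g=cv2.Canny(w['pixels'],60,150); pts=[]
for u in range(262,380):
    col=np.where(g[225:290,u])[0]
    if len(col): pts.append(M.T@(ray(w,u,225+col[0],zt)-p))
P=np.array(pts)[:,1:]
A=np.c_[2*P,np.ones(len(P))]
for _ in range(6):
    s=np.linalg.lstsq(A,(P**2).sum(1),rcond=None)[0]; r=np.sqrt(s[2]+s[0]**2+s[1]**2); e=abs(np.hypot(*(P-s[:2]).T)-r); k=e<max(0.5,1.5*np.median(e)); P=P[k];A=A[k]
print('flange',s[:2].round(2),r.round(2),len(P))
from scipy.optimize import least_squares
q=least_squares(lambda c:np.hypot(*(P-c).T)-28,s[:2]).x; print('r=28 fit',q.round(2))
t=dict(np.load('pics/t9.png.npz')); h=cv2.cvtColor(t['pixels'],cv2.COLOR_RGB2HSV)
```

```text
wA [320.2 172.2] [460.1  65.4] tool [43.1 44.4  0.8]
rL [244.8 248.5] [485.6   8.3] tool [ 43.2   0.1 -43.3]
rR [395.4 248.5] [517.3  90.6] tool [43.3  0.  44.8]
[43.22  0.08  0.74]
flange [-9.76  7.22] 39.55 49
r=28 fit [2.45 3.54]
```

Marks and stud agree within about 0.5 mm in the wrist frame. Going down to just above the keeper.

jog_arm --pt "0.015 0.0005 0 0 1" --pt "0.03 0.0005 0 0 1" --pt "0.04 0.0005 0 0 1" --pt "0.045 0.0005 0 0 1" --pt "0.045 0.0005 0 0 1" --pt "0.045 0.0005 0 0 1"

```text
t: 10.95
position: [501.1, 48.9, 80.4]
eef_rot: [-0.402, 0.582, 0.4, 0.584]
contact_force: [-0.6, -0.6, -1.5]
opening: 9.5
```

Run:
```python
from h import *
o,M=st()
```

```text
t 10.95 pos [501.1  48.9  80.4] q [-0.38  0.52  0.26  2.2  -0.3   0.44  1.32] F [-0.6 -0.6 -1.5] T [ 0.01 -0.06  0.01] open 9.5
toolx [ 0.004 -0.    -1.   ] y [-0.934  0.358 -0.004] z [0.358 0.934 0.001] zyaw 69.01
```

jog_arm --pt "0.001 0.0003 0 0 1" --pt "0.002 0.0003 0 0 1" --pt "0.003 0.0003 0 0 1" --pt "0.004 0.0003 0 0 1" --pt "0.005 0.0003 0 0 1" --pt "0.006 0.0003 0 0 1" --pt "0.006 0.0003 0 0 1"

```text
t: 11.82
position: [500.8, 49.0, 74.3]
eef_rot: [-0.402, 0.582, 0.4, 0.584]
contact_force: [0.2, 0.7, -1.7]
opening: 10.0
```

jog_arm --pt "0.001 0 0 0 1" --pt "0.002 0 0 0 1" --pt "0.003 0 0 0 1" --pt "0.004 0 0 0 1" --pt "0.005 0 0 0 1" --pt "0.005 0 0 0 1"

```text
t: 12.58
position: [500.7, 49.0, 69.2]
eef_rot: [-0.402, 0.582, 0.4, 0.584]
contact_force: [0.2, -0.7, -1.8]
opening: 9.7
```

jog_arm --pt "0.001 0 0 0 1" --pt "0.002 0 0 0 1" --pt "0.003 0 0 0 1" --pt "0.004 0 0 0 1" --pt "0.004 0 0 0 1"

```text
t: 13.2
position: [500.6, 49.0, 65.1]
eef_rot: [-0.401, 0.582, 0.4, 0.584]
contact_force: [0.6, 0.6, -1.4]
opening: 10.3
```

No contact so far, and the pin should now be in the keeper slot. Next the flange meets the cover.

jog_arm --pt "0.001 0 0 0 1" --pt "0.002 0 0 0 1" --pt "0.003 0 0 0 1" --pt "0.003 0 0 0 1"

```text
t: 13.7
position: [500.8, 49.0, 62.2]
eef_rot: [-0.401, 0.582, 0.4, 0.584]
contact_force: [-0.5, -0.0, 1.8]
opening: 9.8
```

jog_arm --pt "0.001 0 0 0 1" --pt "0.002 0 0 0 1" --pt "0.003 0 0 0 1" --pt "0.003 0 0 0 1"

```text
t: 14.2
position: [500.8, 49.0, 59.1]
eef_rot: [-0.401, 0.582, 0.4, 0.584]
contact_force: [-1.6, 0.0, 4.7]
opening: 9.8
```

jog_arm --pt "0.0005 0 0 0 1" --pt "0.001 0 0 0 1" --pt "0.0015 0 0 0 1" --pt "0.0015 0 0 0 1"

```text
t: 14.7
position: [500.8, 49.0, 57.7]
eef_rot: [-0.401, 0.582, 0.4, 0.584]
contact_force: [-1.3, 0.2, 4.4]
opening: 10.2
```

jog_arm --pt "0.0005 0 0 0 1" --pt "0.001 0 0 0 1" --pt "0.0015 0 0 0 1" --pt "0.0015 0 0 0 1"

```text
t: 15.2
position: [500.7, 49.0, 56.2]
eef_rot: [-0.401, 0.582, 0.4, 0.584]
contact_force: [-1.8, 0.7, 4.3]
opening: 10.0
```

Run:
```python
from h import *
o,M=st()
s=snap('side','s10.png')
cv2.imwrite('pics/s10z.png',cv2.resize(s['pixels'][190:290,220:340,::-1],(720,600),interpolation=2))
o,M=st()
```

```text
t 15.2 pos [500.7  49.   56.2] q [-0.36  0.56  0.23  2.22 -0.32  0.39  1.33] F [-1.8  0.7  4.3] T [-0.09  0.28  0.04] open 10.0
toolx [ 0.004 -0.    -1.   ] y [-0.934  0.358 -0.004] z [0.358 0.934 0.001] zyaw 69.01
t 15.25 pos [500.7  49.   56.2] q [-0.36  0.56  0.23  2.22 -0.32  0.39  1.33] F [-1.5 -0.7  5.4] T [-0.03  0.27  0.01] open 10.2
toolx [ 0.004 -0.    -1.   ] y [-0.934  0.358 -0.004] z [0.358 0.934 0.001] zyaw 69.0
```

View pics/s10z.png

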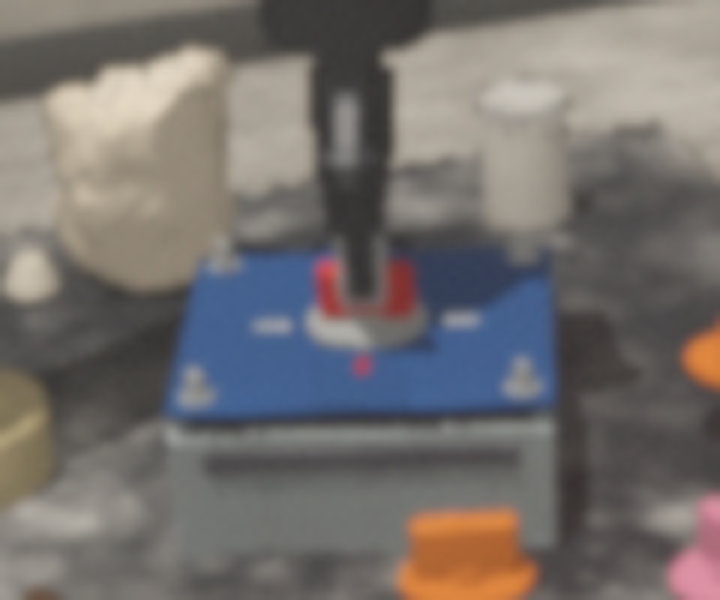

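The cover is visibly pressed and level, the flange sits on it, and the force fits the seal alone. Continuing.

jog_arm --pt "0.0005 0 0 0 1" --pt "0.001 0 0 0 1" --pt "0.001 0 0 0 1"

```text
t: 15.62
position: [500.7, 49.0, 55.3]
eef_rot: [-0.401, 0.582, 0.4, 0.584]
contact_force: [-1.8, -0.1, 6.0]
opening: 10.2
```

jog_arm --pt "0.0005 0 0 0 1" --pt "0.001 0 0 0 1" --pt "0.001 0 0 0 1"

```text
t: 16.0
position: [500.7, 49.0, 54.4]
eef_rot: [-0.401, 0.582, 0.4, 0.584]
contact_force: [-1.4, -0.0, 5.5]
opening: 10.2
```

jog_arm --pt "0.0005 0 0 0 1" --pt "0.001 0 0 0 1" --pt "0.001 0 0 0 1"

```text
t: 16.38
position: [500.8, 49.0, 53.6]
eef_rot: [-0.401, 0.582, 0.4, 0.584]
contact_force: [-1.5, 0.5, 6.6]
opening: 9.8
```

jog_arm --pt "0.0005 0 0 0 1" --pt "0.001 0 0 0 1" --pt "0.001 0 0 0 1"

```text
t: 16.75
position: [500.8, 49.0, 52.7]
eef_rot: [-0.401, 0.582, 0.4, 0.584]
contact_force: [-1.7, 0.3, 6.0]
opening: 9.7
```

jog_arm --pt "0.0005 0 0 0 1" --pt "0.001 0 0 0 1" --pt "0.001 0 0 0 1"

```text
t: 17.12
position: [500.8, 49.0, 51.9]
eef_rot: [-0.401, 0.582, 0.4, 0.584]
contact_force: [-1.8, 0.3, 7.0]
opening: 10.0
```

jog_arm --pt "0.0005 0 0 0 1" --pt "0.001 0 0 0 1" --pt "0.001 0 0 0 1"

```text
t: 17.5
position: [500.8, 49.0, 51.2]
eef_rot: [-0.401, 0.582, 0.4, 0.584]
contact_force: [-1.7, -0.2, 7.3]
opening: 9.9
```

jog_arm --pt "0.0005 0 0 0 1" --pt "0.001 0 0 0 1" --pt "0.001 0 0 0 1"

```text
t: 17.88
position: [500.8, 49.0, 50.4]
eef_rot: [-0.401, 0.581, 0.4, 0.584]
contact_force: [-1.6, 0.3, 7.3]
opening: 10.0
```

jog_arm --pt "0.0005 0 0 0 1" --pt "0.001 0 0 0 1" --pt "0.001 0 0 0 1"

```text
t: 18.25
position: [500.8, 49.0, 49.8]
eef_rot: [-0.401, 0.581, 0.4, 0.584]
contact_force: [-2.2, 0.6, 8.4]
opening: 10.0
```

Run:
```python
from h import *
o,M=st()
```

```text
t 18.25 pos [500.8  49.   49.8] q [-0.35  0.57  0.22  2.22 -0.32  0.37  1.34] F [-2.2  0.6  8.4] T [-0.08  0.43 -0.01] open 10.0
toolx [ 0.004  0.001 -1.   ] y [-0.934  0.358 -0.004] z [0.358 0.934 0.002] zyaw 68.99
```

jog_arm --pt "0.0005 0 0 0 1" --pt "0.001 0 0 0 1" --pt "0.001 0 0 0 1"

```text
t: 18.62
position: [500.8, 49.0, 49.5]
eef_rot: [-0.401, 0.581, 0.4, 0.584]
contact_force: [-4.4, 0.1, 11.3]
opening: 9.6
```

Run:
```python
from h import *
o,M=st()
s=snap('side','s11.png');w=snap('wrist','w11.png')
cv2.imwrite('pics/s11z.png',cv2.resize(s['pixels'][190:290,220:340,::-1],(720,600),interpolation=2))
```

```text
t 18.62 pos [500.8  49.   49.5] q [-0.35  0.57  0.21  2.22 -0.32  0.37  1.34] F [-4.4  0.1 11.3] T [-0.11  0.49  0.01] open 9.6
toolx [ 0.004  0.001 -1.   ] y [-0.933  0.359 -0.003] z [0.359 0.933 0.003] zyaw 68.99
```

View pics/s11z.png

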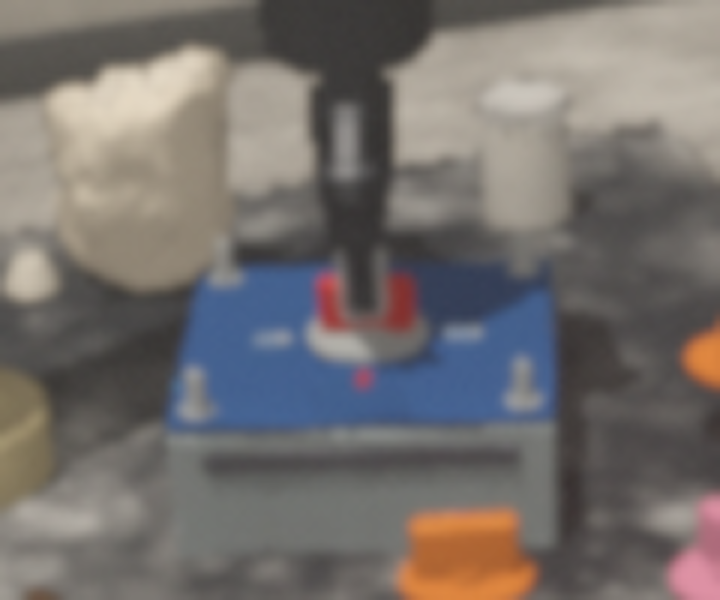

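View pics/w11.png

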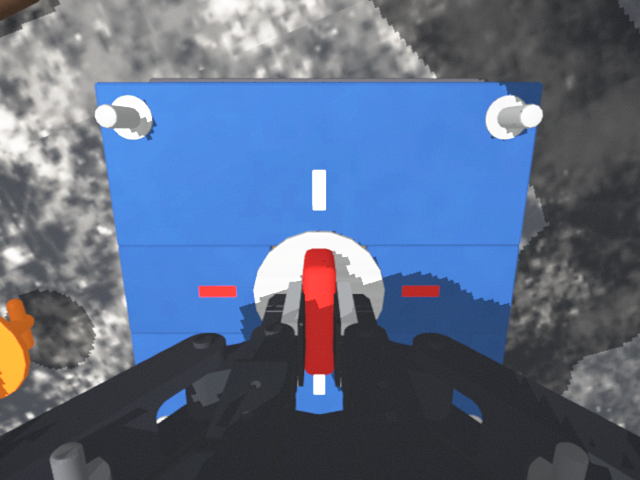

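jog_arm --pt "0.0005 0 0 0 1" --pt "0.0005 0 0 0 1"

```text
t: 18.98
position: [500.8, 49.1, 49.5]
eef_rot: [-0.401, 0.581, 0.4, 0.584]
contact_force: [-2.0, 0.1, 10.7]
opening: 10.2
```

It is bottomed: z no longer advances and the force is above the seal's. Turning clockwise with light down pressure.

jog_arm --pt "0.0005 0 0 3 1" --pt "0.0005 0 0 7 1" --pt "0.0005 0 0 11 1" --pt "0.0005 0 0 15 1" --pt "0.0005 0 0 19 1" --pt "0.0005 0 0 23 1" --pt "0.0005 0 0 27 1" --pt "0.0005 0 0 30 1" --pt "0.0005 0 0 30 1"

```text
t: 20.1
position: [503.2, 48.5, 49.8]
eef_rot: [-0.237, 0.664, 0.235, 0.67]
contact_force: [0.4, 0.2, 8.0]
opening: 9.9
```

Run:
```python
from h import *
o,M=st()
s=snap('side','s12.png');w=snap('wrist','w12.png')
```

```text
t 20.1 pos [503.2  48.5  49.8] q [-0.44  0.59  0.35  2.22 -0.51  0.4   1.01] F [0.4 0.2 8. ] T [-0.27 -0.02 -0.1 ] open 9.9
toolx [ 0.009  0.001 -1.   ] y [-0.628  0.778 -0.005] z [0.778 0.628 0.007] zyaw 38.94
```

View pics/w12.png

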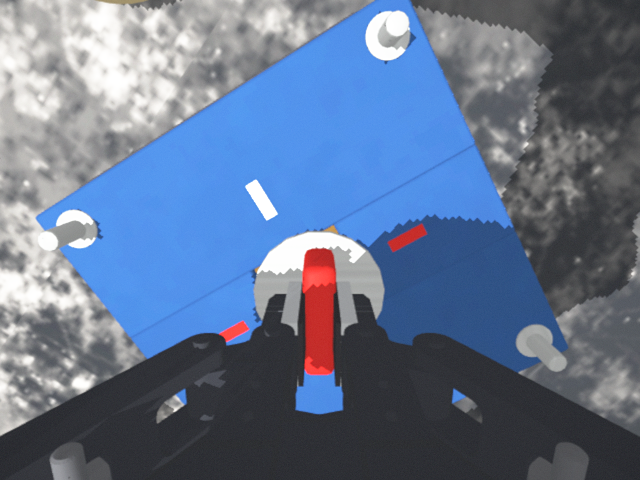

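```bash
cat > mk.py <<'E'
from h import *
def marks(w,z,box=None):
    hsv=cv2.cvtColor(w['pixels'],cv2.COLOR_RGB2HSV);H,S,V=cv2.split(hsv)
    m=(((H<8)|(H>172))&(S>100)&(V>100)).astype(np.uint8)
    n,l,s,c=cv2.connectedComponentsWithStats(m)
    return [(c[i].round(1),s[i,4],ray(w,*c[i],z)) for i in range(1,n) if 60<s[i,4]<700 and s[i,2]<60]
E
python3 - <<'E'
from h import *
from mk import marks
for f,q,p,cz in (('w11',[-0.401,0.581,0.4,0.584],[500.8,49,49.5],67),('w12',None,None,67)):
    w=dict(np.load(f'pics/{f}.png.npz'))
    o=readout.observe()
    M=Rn.from_quat(q if q else o['eef_rot']).as_matrix(); p=np.array(p if p else o['position'])
    for c,a,X in marks(w,cz): print(f,c,a,X[:2].round(1),'tool',(M.T@(X-p)).round(1))
o=readout.observe()
print(o['position'],to_tool(np.array([500.8,49,49.8])-o['position']).round(2))
E
```

```text
w11 [217.1 291. ] 402 [485.7   8.1] tool [-17.6  -0.6 -43.6]
w11 [420.1 291. ] 403 [517.5  90.5] tool [-17.4  -0.8  44.8]
w12 [406.9 237.5] 429 [517.4  90.5] tool [-17.   23.6  37.5]
w12 [233.8 331. ] 269 [486.2   9.4] tool [-17.4 -19.8 -37.7]
[503.22054491  48.5377456   49.81379418] [-0.01  1.88 -1.59]
```

The TCP drifted 2.4 mm along the slot while turning. Bringing it back to centre.

jog_arm --pt "0.0003 0.001 -0.0008 0 1" --pt "0.0006 0.0019 -0.0016 0 1" --pt "0.0006 0.0019 -0.0016 0 1"

```text
t: 20.58
position: [503.3, 48.5, 50.0]
eef_rot: [-0.237, 0.662, 0.234, 0.671]
contact_force: [0.2, -0.4, 7.1]
opening: 10.0
```

Run:
```python
from h import *
o,M=st()
print(to_tool(np.array([500.8,49,49.6])-o['position']).round(2))
```

```text
t 20.57 pos [503.3  48.5  50. ] q [-0.44  0.59  0.35  2.22 -0.52  0.39  1.01] F [ 0.2 -0.4  7.1] T [-0.19 -0.05  0.04] open 10.0
toolx [ 0.014  0.    -1.   ] y [-0.628  0.778 -0.008] z [0.778 0.628 0.011] zyaw 38.92
[ 0.33  2.01 -1.64]
```

jog_arm --pt "0.0004 0.001 -0.0008 0 1" --pt "0.0004 0.002 -0.0016 0 1" --pt "0.0004 0.002 -0.0016 0 1" --pt "0.0004 0.002 -0.0016 0 1"

```text
t: 21.08
position: [503.4, 48.5, 50.3]
eef_rot: [-0.238, 0.661, 0.233, 0.673]
contact_force: [0.8, -0.5, 8.1]
opening: 10.2
```

Run:
```python
from h import *
o,M=st()
print(o['qpos'],o['joint_efforts'].round(2))
print(to_tool(np.array([500.8,49,49.6])-o['position']).round(2))
```

```text
t 21.07 pos [503.4  48.5  50.3] q [-0.44  0.59  0.34  2.23 -0.52  0.38  1.01] F [ 0.8 -0.5  8.1] T [-0.23  0.01  0.03] open 10.2
toolx [ 0.018 -0.001 -1.   ] y [-0.628  0.778 -0.012] z [0.778 0.628 0.014] zyaw 38.9
[-0.44091434  0.58846624  0.34470825  2.2262332  -0.51682497  0.38217104
  1.01002282] [-4.100e-01 -3.795e+01  3.410e+00 -6.730e+00 -1.000e-01  1.900e-01
 -2.000e-02]
[ 0.67  2.08 -1.71]
```

Run:
```python
from h import *
from mk import marks
s=snap('side','s13.png');w=snap('wrist','w13.png')
cv2.imwrite('pics/s13z.png',cv2.resize(s['pixels'][190:290,220:340,::-1],(720,600),interpolation=2))
o,M=st(); p=o['position']
for c,a,X in marks(w,67): print(c,a,X[:2].round(1),'tool',(M.T@(X-p)).round(1))
```

```text
t 21.18 pos [503.4  48.5  50.3] q [-0.44  0.59  0.34  2.23 -0.52  0.38  1.01] F [ 0.9 -0.7  7.1] T [-0.2  -0.03 -0.01] open 10.1
toolx [ 0.018 -0.001 -1.   ] y [-0.628  0.778 -0.012] z [0.778 0.628 0.014] zyaw 38.9
[406.7 237.1] 429 [517.5  90.4] tool [-16.5  23.6  37.6]
[233.8 330.8] 268 [486.3   9.2] tool [-17.  -20.  -37.7]
```

View pics/s13z.png

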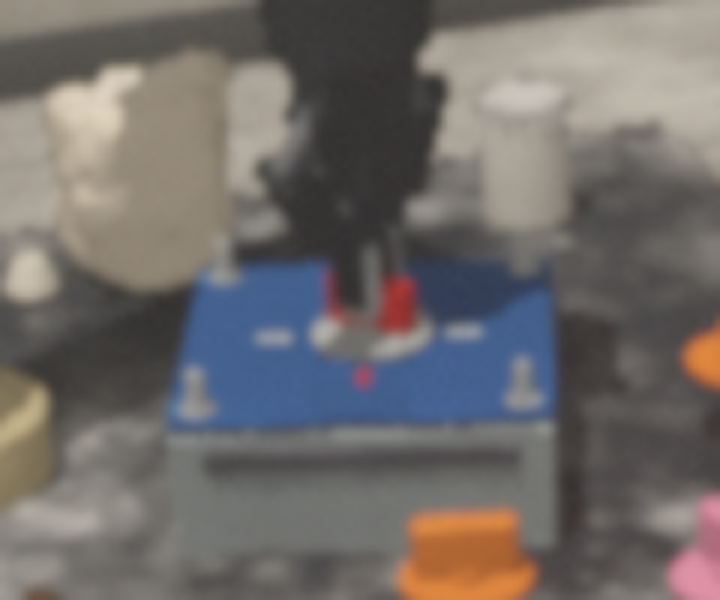

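View pics/w13.png

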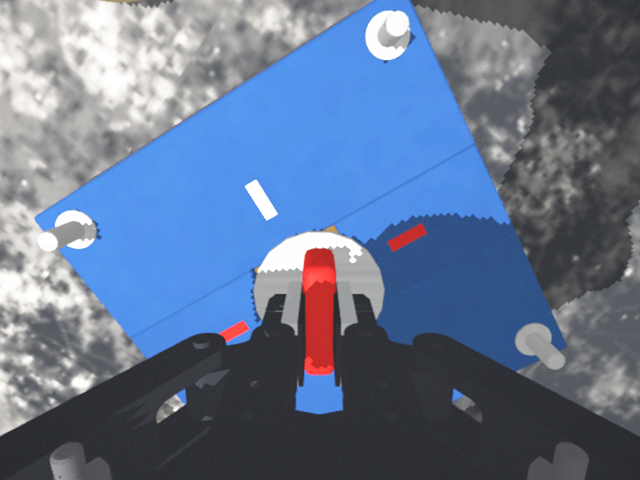

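The tip looks held by friction while the arm yields. I'll push twice as far, with the force watched.

jog_arm --pt "0 0.002 -0.0016 0 1" --pt "0 0.004 -0.0032 0 1" --pt "0 0.004 -0.0032 0 1"

```text
t: 21.55
position: [503.1, 48.7, 51.4]
eef_rot: [-0.239, 0.658, 0.231, 0.676]
contact_force: [3.1, -0.9, 7.6]
opening: 10.1
```

Run:
```python
from h import *
o,M=st()
print(to_tool(np.array([500.8,49,49.6])-o['position']).round(2))
```

```text
t 21.55 pos [503.1  48.7  51.4] q [-0.44  0.58  0.34  2.23 -0.52  0.37  1.01] F [ 3.1 -0.9  7.6] T [-0.33 -0.51  0.04] open 10.1
toolx [ 0.027 -0.002 -1.   ] y [-0.627  0.779 -0.019] z [0.779 0.627 0.02 ] zyaw 38.86
[ 1.72  1.77 -1.65]
```

Friction is about 3 N at the flange. Turning breaks that friction, so I'll combine the correction with the turn and restore the depth.

jog_arm --pt "0.001 0.0021 -0.002 3 1" --pt "0.002 0.0021 -0.002 6 1" --pt "0.002 0.0021 -0.002 10 1" --pt "0.002 0.0021 -0.002 14 1" --pt "0.002 0.0021 -0.002 14 1"

```text
t: 22.18
position: [502.7, 47.4, 50.1]
eef_rot: [-0.155, 0.68, 0.148, 0.701]
contact_force: [0.3, -1.7, 7.5]
opening: 9.6
```

Run:
```python
from h import *
o,M=st()
print(to_tool(np.array([500.8,49,49.6])-o['position']).round(2))
```

```text
t 22.18 pos [502.7  47.4  50.1] q [-0.48  0.6   0.4   2.24 -0.61  0.38  0.86] F [ 0.3 -1.7  7.5] T [-0.58  0.05  0.03] open 9.6
toolx [ 0.032 -0.004 -0.999] y [-0.419  0.908 -0.017] z [0.908 0.419 0.027] zyaw 24.78
[ 0.39  2.29 -1.04]
```

jog_arm --pt "0.001 0.0025 -0.0015 3 1" --pt "0.0015 0.0035 -0.0017 7 1" --pt "0.0015 0.0035 -0.0017 11 1" --pt "0.0015 0.0035 -0.0017 15 1" --pt "0.0015 0.0035 -0.0017 19 1" --pt "0.0015 0.0035 -0.0017 22 1"

```text
t: 22.92
position: [502.7, 47.4, 49.6]
eef_rot: [-0.019, 0.693, 0.013, 0.72]
contact_force: [1.0, -3.3, 9.7]
opening: 10.0
```

Run:
```python
from h import *
from mk import marks
w=snap('wrist','w14.png')
o,M=st(); p=o['position']
print(to_tool(np.array([500.8,49,49.6])-o['position']).round(2))
for c,a,X in marks(w,67): print(c,a,X[:2].round(1),'tool',(M.T@(X-p)).round(1))
```

```text
t 22.98 pos [502.7  47.4  49.6] q [-0.56  0.62  0.5   2.25 -0.75  0.4   0.6 ] F [ 1.4 -3.9 10.6] T [-0.7   0.03  0.03] open 10.3
toolx [ 0.038 -0.008 -0.999] y [-0.044  0.999 -0.009] z [0.998 0.044 0.038] zyaw 2.53
[-0.12  1.64 -1.84]
[359.8 193.9] 458 [517.1  90.5] tool [-17.2  42.3  16.9]
```

View pics/w14.png

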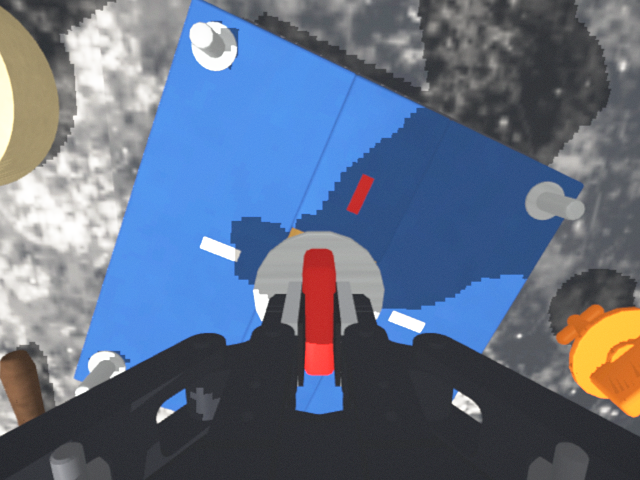

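Turned 66°, still bottomed at z 49.6. Continuing to the end stop under the same light press.

jog_arm --pt "0.0008 0.003 -0.003 4 1" --pt "0.001 0.003 -0.004 8 1" --pt "0.001 0.003 -0.004 12 1" --pt "0.001 0.003 -0.004 16 1" --pt "0.001 0.003 -0.004 20 1" --pt "0.001 0.003 -0.004 23.5 1" --pt "0.001 0.003 -0.004 23.5 1"

```text
t: 23.85
position: [502.1, 47.8, 49.6]
eef_rot: [0.128, 0.679, -0.13, 0.711]
contact_force: [2.0, -2.9, 8.7]
opening: 9.7
```

Run:
```python
from h import *
w=snap('wrist','w15.png')
o,M=st(); p=o['position']
print(to_tool(np.array([500.8,49,49.6])-o['position']).round(2))
```

```text
t 23.9 pos [502.1  47.8  49.6] q [-0.63  0.64  0.61  2.26 -0.88  0.44  0.32] F [ 1.  -3.2  9.6] T [-0.68 -0.11 -0.02] open 10.0
toolx [ 0.045 -0.011 -0.999] y [0.359 0.933 0.005] z [ 0.932 -0.359  0.046] zyaw -21.08
[-0.05  0.65 -1.66]
```

View pics/w15.png

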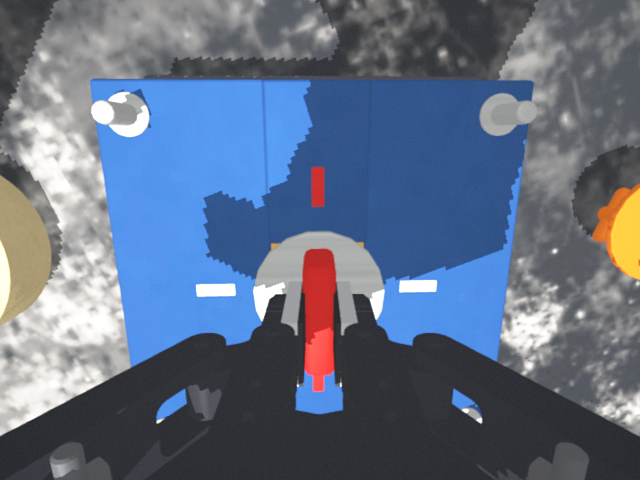

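The wing lies on the red marks (tool at -21.1°, stud x at about 69°, flask y 69°). Letting it rise gently.

jog_arm --pt "0 0 -0.001 1 1" --pt "-0.0005 0 -0.001 1 1" --pt "-0.001 0 -0.001 1 1" --pt "-0.0015 0 -0.001 1 1" --pt "-0.002 0 -0.001 1 1" --pt "-0.002 0 -0.001 1 1"

```text
t: 24.65
position: [502.2, 47.4, 52.0]
eef_rot: [0.134, 0.677, -0.137, 0.711]
contact_force: [-0.2, -0.5, 6.8]
opening: 9.9
```

Run:
```python
from h import *
o,M=st()
```

```text
t 24.65 pos [502.2  47.4  52. ] q [-0.64  0.64  0.62  2.26 -0.88  0.44  0.31] F [-0.2 -0.5  6.8] T [-0.1   0.19  0.06] open 9.9
toolx [ 0.047 -0.013 -0.999] y [0.376 0.927 0.006] z [ 0.926 -0.375  0.048] zyaw -22.08
```

jog_arm --pt "-0.0005 0 0 0 1" --pt "-0.001 0 0 0 1" --pt "-0.0015 0 0 0 1" --pt "-0.002 0 0 0 1" --pt "-0.002 0 0 0 1"

```text
t: 25.28
position: [502.3, 47.4, 54.0]
eef_rot: [0.134, 0.677, -0.137, 0.711]
contact_force: [-1.4, 0.6, 4.1]
opening: 10.0
```

Run:
```python
from h import *
o,M=st()
```

```text
t 25.27 pos [502.3  47.4  54. ] q [-0.64  0.64  0.62  2.26 -0.88  0.44  0.3 ] F [-1.4  0.6  4.1] T [0.06 0.27 0.11] open 10.0
toolx [ 0.047 -0.013 -0.999] y [0.375 0.927 0.006] z [ 0.926 -0.375  0.049] zyaw -22.07
```

jog_arm --pt "-0.0005 0 0 0 1" --pt "-0.001 0 0 0 1" --pt "-0.001 0 0 0 1"

```text
t: 25.65
position: [502.2, 47.4, 54.3]
eef_rot: [0.133, 0.677, -0.137, 0.711]
contact_force: [2.4, -1.7, -11.9]
opening: 9.9
```

Run:
```python
from h import *
o,M=st()
s=snap('side','s16.png');t=snap('top','t16.png');w=snap('wrist','w16.png')
cv2.imwrite('pics/s16z.png',cv2.resize(s['pixels'][190:290,220:340,::-1],(720,600),interpolation=2))
```

```text
t 25.65 pos [502.2  47.4  54.3] q [-0.65  0.64  0.62  2.25 -0.87  0.44  0.3 ] F [  2.4  -1.7 -11.9] T [-0.06 -0.35  0.12] open 9.9
toolx [ 0.047 -0.014 -0.999] y [0.375 0.927 0.005] z [ 0.926 -0.375  0.049] zyaw -22.04
```

View pics/s16z.png

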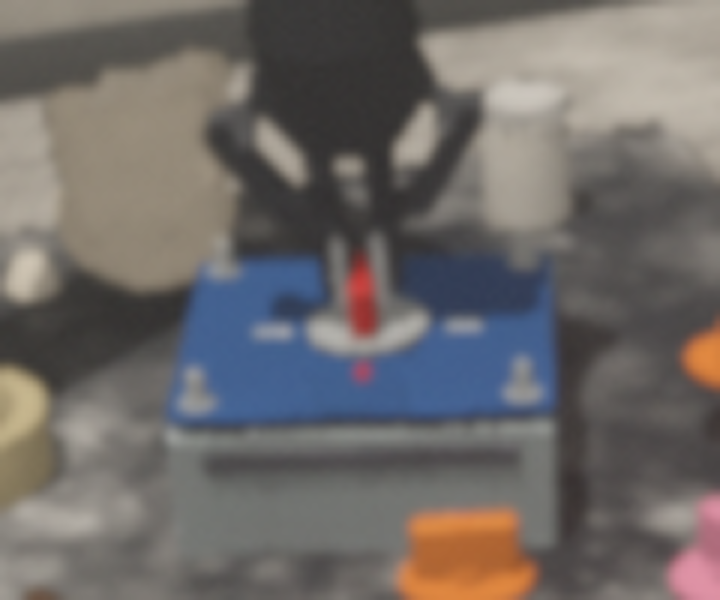

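View pics/w16.png

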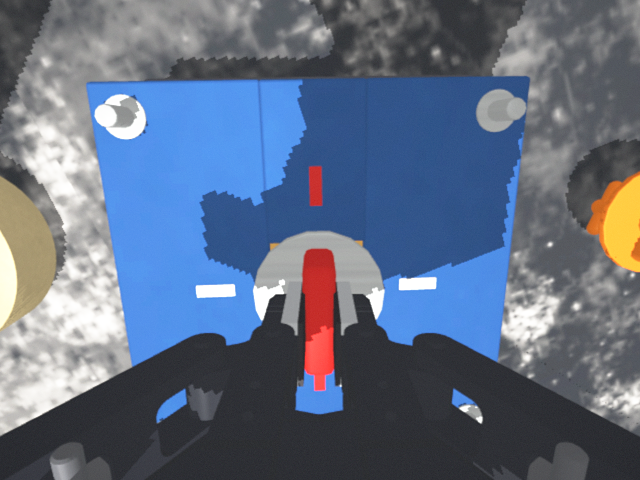

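The stud holds at z 54.3 against a 12 N pull, so it is locked. Easing off and letting go.

jog_arm --pt "0.0003 0 0 0 1" --pt "0.0003 0 0 0 1" --pt "0.0003 0 0 0 0.85" --pt "0.0003 0 0 0 0.7" --pt "0.0003 0 0 0 0.5" --pt "0.0003 0 0 0 0.4" --pt "0.0003 0 0 0 0.4" --pt "0.0003 0 0 0 0.4"

```text
t: 26.8
position: [502.1, 47.4, 54.1]
eef_rot: [0.134, 0.677, -0.137, 0.711]
contact_force: [-0.2, -0.2, 0.1]
opening: 51.1
```

Run:
```python
from h import *
o,M=st()
w=snap('wrist','w17.png')
```

```text
t 26.8 pos [502.1  47.4  54.1] q [-0.64  0.64  0.62  2.26 -0.88  0.44  0.3 ] F [-0.2 -0.2  0.1] T [-0.03  0.02 -0.01] open 51.1
toolx [ 0.047 -0.014 -0.999] y [0.375 0.927 0.005] z [ 0.926 -0.375  0.048] zyaw -22.05
```

View pics/w17.png

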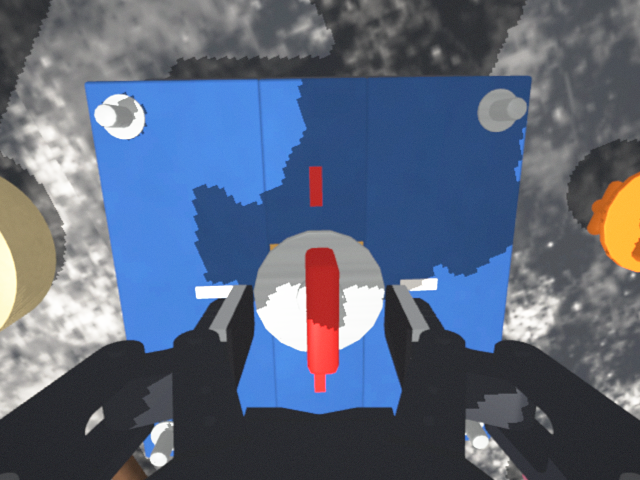

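Released: the stud stays put and the fingers are clear. Moving up.

jog_arm --pt "-0.03 0 0 0 0.4" --pt "-0.07 0 0 0 0.4" --pt "-0.12 0 0 0 0.4" --pt "-0.12 -0.05 0 0 0.4" --pt "-0.12 -0.05 0 0 0.4" --pt "-0.12 -0.05 0 0 0.4"

```text
t: 27.6
position: [477.6, 2.9, 173.6]
eef_rot: [0.134, 0.677, -0.137, 0.711]
contact_force: [-0.0, -0.1, 0.7]
opening: 51.3
```

Run:
```python
from h import *
o,M=st()
w=snap('wrist','w18.png'); s=snap('side','s18.png')
cv2.imwrite('pics/s18z.png',cv2.resize(s['pixels'][190:290,220:340,::-1],(720,600),interpolation=2))
```

```text
t 27.6 pos [477.6   2.9 173.6] q [-0.81  0.45  0.94  2.24 -0.58  0.66  0.15] F [-0.  -0.1  0.7] T [0.09 0.05 0.  ] open 51.3
toolx [ 0.046 -0.013 -0.999] y [0.376 0.927 0.005] z [ 0.926 -0.375  0.048] zyaw -22.08
```

View pics/w18.png

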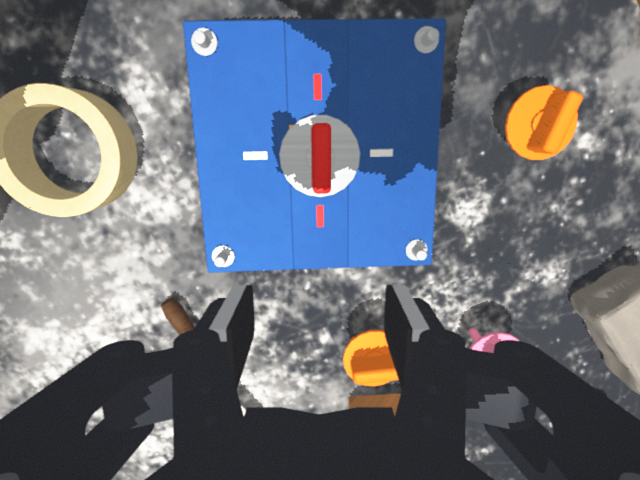

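View pics/s18z.png

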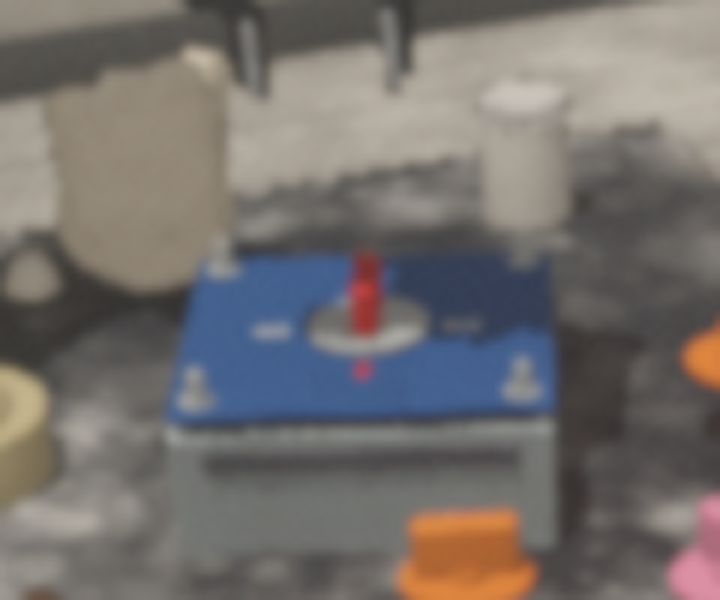

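Run:
```python
from h import *
w=dict(np.load('pics/w18.png.npz'))
# marks on cover top at z~71.3; flange top ~75.3
a,b=ray(w,255.3,155.7,71.3),ray(w,381.3,153,71.3); c,d=ray(w,317.7,87,71.3),ray(w,320.2,216,71.3)
print('mid',((a+b)/2)[:2],((c+d)/2)[:2])
L,R,T,B=[ray(w,u,v,75.3) for u,v in ((279.5,157),(359.5,157),(320,115.5),(320,196))]
print('flange',((L+R)/2)[:2],((T+B)/2)[:2],np.linalg.norm(L-R),np.linalg.norm(T-B))
import mw; mw.wing('pics/w18.png.npz',(305,118,335,198),101)
```

```text
mid [501.31657567  49.06269339] [501.5325103   49.06518846]
flange [501.16874873  47.40857369] [501.41515882  47.4484265 ] 55.3167640545714 54.51823154260175
wing [ 312  123   19   70 1269] [501.2  48.7] [501.1  48.2] [42.4 11.4] ang 68.1
```

Run:
```python
from h import *
print(env.close_job()); st()
```

```text
the job is handed in; nothing more can be done
None
the job is handed in; nothing more can be done
```

I took the stud from its block, put it through the slot and pressed it down until it bottomed. I then turned it 90° clockwise, let it rise into the notch, let go, and handed the job in at about 28 s.

**Last checks**
- **Lock:** while still gripped, the stud held against a 12 N upward pull, about 4.7 mm above where it bottomed.
- **Position after letting go:** the stud's centre is about 1.6 mm from the slot's centre (4 mm allowed). The wing is at 68° against 69° for the red marks, and the stud looks upright.
- **Cover:** it is held about 11 mm below its free height. That figure comes from the arm's height readings, not from the pictures.
- **Force:** the highest reading at the wrist was about 12 N. I only read the force at the end of each short move, so I could not see a brief peak in between.
- **Surroundings:** the gripper stayed well clear of both jars. I did not measure their positions again, nor those of the look-alikes.

**What disagreed along the way**
- **First grasp missed:** the visible fingertips sat roughly 20 to 28 mm short of the stated tool point. I worked out the real tip height from the pictures and gripped again lower down.
- **Drift while turning:** the tool drifted about 2.4 mm and tilted up to about 0.05 rad (0.08 allowed). I could only partly correct it, but the stud ended inside both limits.

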